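# Pack up the reagent test kit and latch its case

### The arm

A 6-joint arm with a two-finger parallel gripper is mounted at the origin on the work surface. World frame = base frame: x ahead of the robot, y to its left, z up, the work surface at z = 0. Lengths are in mm, angles in rad, forces in N, time in s.
With the tool pointing down it reaches from about 350 to 775 mm from the base axis. Payload 7.3 kg.
Tool frame: the origin (TCP) lies at the very end of the fingers, on their centre line; the grasp point (between the pads) lies 19 mm behind it; z points along the fingers, y is the line along which they close (so a half turn about z gives the same grasp; the last joint's range is limited). The gripper opens to 92 mm and grips with 3 to 60 N. Pads are 19 mm wide; open, the fingers measure 130 mm over their backs; the gripper's body (75 mm by 190 mm) begins 47 mm behind the grasp point.
Start: joints at [-1.314, 0.342, 1.524, -0, 1.275, -0.146], TCP at [205.821, -482.993, 226.741] pointing down, gripper open.
Joint ranges: [-2.53, 2.53], [-0.77, 2.02], [0.04, 2.7], [-1, 4.14], [0.28, 2.66], [-3.11, 3.11]. Speed limits (rad/s): [2.57, 2.57, 3.14, 3.14, 3.14, 3.14].

### API

Orientations are given as [roll, pitch, yaw] about the fixed x, y, z axes, in that order (R = Rz(yaw) Ry(pitch) Rx(roll)).
In Python, from plant import get_obs, optics, ticket, finder gives the robot as it stands.
- The arm moves only by the tool send_rows, never from a script. Its arguments are lists of equal length, an entry for each row: "offset": the shift along the tool's x, y, z scaled (see below), a list of three; "delta_rot": the turn, a rotation vector about the tool's x, y, z scaled (see below), a list of three. In form: {"offset": [[dx, dy, dz], ...], "delta_rot": [[rx, ry, rz], ...]}. A call has 1 to 8 rows; each row is the pose to reach, as a shift and turn from the pose commanded when the call began, along the tool's axes at that moment, turning the shorter way round; what a row does not reach only later rows make up. The controller multiplies each number of a shift by 120 mm and each number of a turn by 360 degrees. A row lasts 1/8 s, in which the tool goes at most 62.5 mm and 10.7 degrees, less where a joint would pass 70% of its speed; a pose out of reach is approached as far as the arm can. A call with a number of a shift or a turn outside -1 to 1 is refused whole. A call with a gripper value outside its range is refused whole. "grip" is the opening, from 0 (shut) to 1 (fully open), set as the call begins (left out, the last holds). The fingers move at their own pace and stop on an object; the grip force is fixed at half the most. Time passes only in rows, so rows that repeat a pose let the fingers close. It gives the time, the measured TCP pose, the force, the opening and the grip force at its end, in the units of the state.
- get_obs(): the state, without advancing time (a new reading comes with each control period).
- optics.capture(name): name is "scene" or "top" or "wrist"; returns the picture (400x640x3 uint8, red, green, blue); there is no depth.
- optics.get_calibration(name): a dict with "fx", "fy", "cx", "cy" (pixels), "k1" (the pictures are not rectified: a ray, as slopes to the right and down, at radius r is drawn at 1 + k1 r^2 times it, then the intrinsics apply), "world_from_camera" (4x4, takes a point from camera to world coordinates). Camera axes: x right, y down, z forward; pixel columns grow to the right and rows downward; lengths in mm; the calibration is good to about 2 mm. A picture is of the moment at which its call begins: read the wrist's pose just before it. get_calibration takes no time and is no camera call; for the wrist camera it gives the pose at the moment of the call.
- ticket.close_job(): hands the job in; it is judged then, once.
Trained networks look in the newest picture that a camera, given by its name, has taken for a name from the list of things; names that differ only in an ending like _2 or _b are one class to them, and where a whole thing is asked for, a point or a joint stands for the part that bears it (a point fixed in the world has none). Each returns a list of dicts, best first, with "confidence" (0 to 1); they miss things now and then, are a little off and sometimes report something else, mostly with a low value. They report only what shows in the picture. A call takes as long as a camera call. They do not tell look-alikes from the thing itself.
- finder.boxes_of(target, camera): "box" ([left, top, right, bottom] in pixels, round what is visible of it).
- finder.silhouettes(target, camera): "region" (400x640 bool, what is visible of it) and "box" ([left, top, right, bottom] in pixels, round what is visible of it).
- finder.pinpoint(target, camera): "uv" ([column, row] in pixels: a listed point, or the origin of a listed thing).
The state is a dict: "time": time; "joint_positions": joint angles; "dq": joint speeds; "tau": joint torques, N m; "tool_pos": TCP position; "tcp_rot": TCP orientation; "contact_force": force on the tool from outside, world axes, zero at the start; "moment": the same for the moment, N m; "grip_width": finger opening in mm; "finger_force": force on a finger pad.
Only numpy, scipy, OpenCV 4.12 (cv2) and the standard library are available. Lean on these libraries where they do the work, as an engineer would, in place of code of your own. Each camera call takes 0.05 s, during which the arm holds its last target. There are 200 camera calls.

### The job

Pack up the test kit: stand every red-capped reagent jar on the bench upright in a well of the case's foam, right down in it, and lay the clean white spot plate flat in its bed beside them; only when all are in, close the lid until the two shell halves meet edge to edge, and then swing both orange latches down fully over their catches. Leave the used spot plate (the one with dark spots), the green tubs and the marker where they are.

Things in the scene. Friction and masses are not known exactly. Their poses are not given: they have to be found in the camera images.
- case: Bottom half of a blue hard-shell case, fixed to the bench, 150 (x) by 300 (y) by 55 mm high, walls 5 mm. Origin: centre of its underside; z up. Front (steel catches, folded black handle 12 mm out, 94 mm wide, 47 mm high) is the -x side; the lid is hinged on the +x side. Inside: grey foam, top 35 mm above the bench, four wells at the -y end, the plate's bed at the +y end.
- case_hinge (a point): Middle of the lid's hinge line, on the upper edge of the case's +x side (75, 0, 55 mm in the case's frame). Axes as the case.
- well1 (a point): Centre of the floor of foam well 1, 10 mm above the bench, 25 mm below the foam's top. Wells are 68 mm apart along the case's x and 66 mm along its y. Any jar may go in any well; axes as the case.
- well2 (a point): Centre of the floor of foam well 2, 10 mm above the bench, 25 mm below the foam's top. Wells are 68 mm apart along the case's x and 66 mm along its y. Any jar may go in any well; axes as the case.
- well3 (a point): Centre of the floor of foam well 3, 10 mm above the bench, 25 mm below the foam's top. Wells are 68 mm apart along the case's x and 66 mm along its y. Any jar may go in any well; axes as the case.
- well4 (a point): Centre of the floor of foam well 4, 10 mm above the bench, 25 mm below the foam's top. Wells are 68 mm apart along the case's x and 66 mm along its y. Any jar may go in any well; axes as the case.
- bed (a point): Centre of the floor of the spot plate's bed in the foam, 28 mm above the bench, 7 mm below the foam's top. The bed is 94 mm along x, 58 mm along y (axes as the case). In the middle of its +y and -y sides are finger scoops of the same depth, 66 mm wide along x, 33 mm along y.
- lid (a joint): Angle of the lid (upper half, 150 by 300, 30 mm deep): 0 = closed, rim on rim, top 85 mm above the bench; 1.7 to 1.95 at the start, leaning back past upright; stop 2.1. Stiff hinge: stays where it is left, takes 2 to 5 N at the free edge. Push its outer face near the free edge from behind, then press down from above. A jar standing on the foam, not down in a well, blocks it.
- lid_edge (a point): Middle of the lid's free edge, at its outer corner: where the lid's outer (top) face meets its front face, 150 mm from the hinge and 30 mm outward from the rim. Its x axis points from this edge towards the hinge, y along the hinge, z out of the lid's outer face (up when closed).
- latch_a (a joint): Angle of the orange latch at the case's +y end, hinged on the lid's front face: 0 = hanging down, its window over the steel catch (stop); 1.57 = straight out; stop 1.65. Starts at 1.0 to 1.5. Light friction (about 1 N at the tip): stays where it is left. With the lid closed, press it down from above, then push it in against the case's front.
- latch_a_pin (a point): Centre of latch a's hinge pin, 3 mm in front of the lid's front face and 15 mm above the lid's rim (70 mm above the bench when the lid is closed), 98 mm towards +y from the middle. The latch is a plate 38 mm wide, 4 mm thick and 44 mm long from the pin, with a lip standing 3 mm out at its end. Its outer face, latched, is 6.5 mm in front of the pin.
- latch_a_tip (a point): Outer face of the free end of latch a, 44 mm from its pin (26 mm above the bench when latched).
- latch_b (a joint): As latch_a, for the orange latch at the case's -y end.
- latch_b_pin (a point): As latch_a_pin, 98 mm towards -y from the middle.
- latch_b_tip (a point): Outer face of the free end of latch b, 44 mm from its pin.
- jar1: Small amber reagent jar with a white label and a red screw cap, 35 mm in diameter (cap 36 mm, the upper 16 mm) and 48 mm high, about 70 g. Origin: centre of its underside; z up through the cap. Stands on the bench at the start; three or four are there (None = absent).
- jar2: Small amber reagent jar with a white label and a red screw cap, 35 mm in diameter (cap 36 mm, the upper 16 mm) and 48 mm high, about 70 g. Origin: centre of its underside; z up through the cap. Stands on the bench at the start; three or four are there (None = absent).
- jar3: Small amber reagent jar with a white label and a red screw cap, 35 mm in diameter (cap 36 mm, the upper 16 mm) and 48 mm high, about 70 g. Origin: centre of its underside; z up through the cap. Stands on the bench at the start; three or four are there (None = absent).
- jar4: Small amber reagent jar with a white label and a red screw cap, 35 mm in diameter (cap 36 mm, the upper 16 mm) and 48 mm high, about 70 g. Origin: centre of its underside; z up through the cap. Stands on the bench at the start; three or four are there (None = absent).
- plate: Clean white spot plate with empty dips, 88 (x) by 52 (y) by 14 mm, about 120 g. Origin: centre of its underside; z up. Goes into the bed with its long side along the case's x, either way round.
- used_plate: Spot plate of the same size with dark and yellow spots in its dips, still in use: leave it. Origin: centre of its underside.
- tub1: Dark green plastic tub with a green cap, 58 mm in diameter, 92 mm high; leave it. Origin: centre of its underside.
- tub2: A second such green tub; leave it.
- marker: Black marker pen lying on the bench, 136 by 12 mm; leave it. Origin: under its middle, x along it.
Not all that is in view belongs to the job. Leave any pink or purple look-alike of the plate alone. What is shaped like the jar4 but turquoise is not meant.

How it is judged:
By the outcome, as a careful person would: the job done as asked, in the order asked, and still so for the second after the job is handed in, with the robot touching nothing.
Of jar1, jar2, jar3, jar4 only 3 to 4 are there at a start; the rules pass over those that are not, and their reading is None.
At some moment in a run one of jar1, jar2, jar3, jar4, plate may be knocked a few centimetres aside while the robot is not near it.
Once in a run the grip may slacken for a moment while it holds something.
It also fails if it takes over 192 s, if anything falls off the work surface, if the arm or the gripper's body presses on something with over 40 N, if the wrist force passes 120 N, or if a joint passes its speed limit or range.

## Working session

There is one attempt and no reset: what is moved stays moved. The work goes in short steps, Python scripts to look and compute and a tool call to move; the robot and the scene stay as the last step left them, time stands still between calls to the robot, and variables do not carry over. Pictures are saved under pics/ and viewed, at most 14 in all, crops included, and the job is handed in when it is done.

Besides the shell and the picture viewer there is one more tool, called after "Request:" in YAML: its name, and indented under it one key for each argument. send_rows: Moves the arm, as the interface text tells. Its arguments: {"type":"object","properties":{"offset":{"type":"array"},"delta_rot":{"type":"array"},"grip":{"type":"number"}},"required":["offset","delta_rot"]}

```bash
ls; mkdir -p pics
cat > h.py <<'E'
import numpy as np, cv2
from scipy.spatial.transform import Rotation as R
from plant import get_obs, optics, ticket, finder
def ray(uv,c):
    k=optics.get_calibration(c); T=np.array(k["world_from_camera"])
    K=np.array([[k["fx"],0,k["cx"]],[0,k["fy"],k["cy"]],[0,0,1]])
    p=cv2.undistortPoints(np.array([[uv]],float),K,np.array([k["k1"],0,0,0.]))[0,0]
    return T[:3,3],T[:3,:3]@np.r_[p,1]
def at_z(uv,c,z):
    o,d=ray(uv,c); return o+d*(z-o[2])/d[2]
def proj(P,c):
    k=optics.get_calibration(c); T=np.linalg.inv(np.array(k["world_from_camera"]))
    q=T[:3,:3]@np.array(P,float)+T[:3,3]; x=q[:2]/q[2]; x=x*(1+k["k1"]*(x@x))
    return x*[k["fx"],k["fy"]]+[k["cx"],k["cy"]]
def save(name,c,box=None,s=1):
    im=optics.capture(c)
    if box: im=im[box[1]:box[3],box[0]:box[2]]
    im=cv2.resize(im,None,fx=s,fy=s,interpolation=cv2.INTER_CUBIC)
    cv2.imwrite("pics/"+name+".png",im[:,:,::-1])
E
python3 - <<'E'
from h import *
s=get_obs(); print({k:np.round(v,3) for k,v in s.items()})
for c in ["scene","top"]:
    save(c+"0",c)
    k=optics.get_calibration(c);print(c,np.round(k["world_from_camera"],2),k["fx"],k["k1"])
    for n in ["jar1","plate","used_plate","case","well1","bed","lid_edge","case_hinge","latch_a_tip","latch_a_pin","marker","tub1"]:
        print(n,[(np.round(d["uv"]).tolist(),round(d["confidence"],2)) for d in finder.pinpoint(n,c)])
E
```

```text
pics
{'time': np.float64(0.0), 'joint_positions': array([-1.314,  0.343,  1.525, -0.   ,  1.275, -0.146]), 'dq': array([-0.   ,  0.001, -0.   , -0.001,  0.   ,  0.001]), 'tau': array([-3.0000e-03, -4.3125e+01, -2.4422e+01,  7.1000e-02,  5.6000e-02,
       -0.0000e+00]), 'tool_pos': array([ 205.711, -482.589,  226.041]), 'tcp_rot': array([-3.14 , -0.   ,  0.403]), 'contact_force': array([0.232, 0.048, 0.246]), 'moment': array([ 0.023, -0.023, -0.073]), 'finger_force': np.float64(0.0), 'grip_width': np.float64(91.605)}
scene [[ 4.40000e-01  5.70000e-01 -6.90000e-01  1.37627e+03]
 [ 9.00000e-01 -2.80000e-01  3.40000e-01 -4.83880e+02]
 [-1.00000e-02 -7.70000e-01 -6.40000e-01  8.74030e+02]
 [ 0.00000e+00  0.00000e+00  0.00000e+00  1.00000e+00]] 365.68910726155576 -0.040967191039858096
jar1 [([267.0, 247.0], 0.67), ([304.0, 237.0], 0.55), ([311.0, 222.0], 0.51), ([288.0, 217.0], 0.42)]
plate [([228.0, 244.0], 0.81), ([226.0, 280.0], 0.69), ([172.0, 281.0], 0.6)]
used_plate [([307.0, 255.0], 0.81)]
case [([362.0, 208.0], 0.68)]
well1 [([389.0, 219.0], 0.98), ([288.0, 215.0], 0.73), ([364.0,
[... 783 characters left out ...]
)]
plate [([425.0, 194.0], 0.95), ([438.0, 144.0], 0.7), ([486.0, 169.0], 0.55), ([258.0, 147.0], 0.49)]
used_plate [([360.0, 143.0], 0.72)]
case [([268.0, 176.0], 0.63), ([253.0, 168.0], 0.18)]
well1 [([256.0, 166.0], 0.75), ([275.0, 145.0], 0.73), ([274.0, 171.0], 0.72), ([256.0, 144.0], 0.56)]
bed [([270.0, 201.0], 0.56), ([398.0, 172.0], 0.43)]
lid_edge [([206.0, 177.0], 0.97)]
case_hinge [([243.0, 176.0], 0.78), ([399.0, 171.0], 0.37)]
latch_a_tip [([255.0, 166.0], 0.46), ([208.0, 213.0], 0.39), ([270.0, 175.0], 0.36)]
latch_a_pin [([255.0, 146.0], 0.49), ([198.0, 140.0], 0.46), ([217.0, 211.0], 0.42)]
marker [([388.0, 244.0], 0.66)]
tub1 [([163.0, 234.0], 0.87), ([210.0, 230.0], 0.77)]
```

View pics/scene0.png

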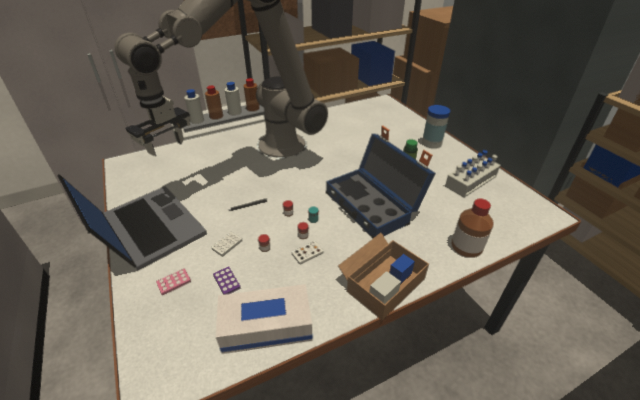

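Run:
```python
import cv2
im=cv2.imread("pics/top0.png")[90:290,140:520]
cv2.imwrite("pics/top0c.png",cv2.resize(im,None,fx=2.1,fy=2.1,interpolation=cv2.INTER_CUBIC))
```

```text
(no output)
```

View pics/top0c.png

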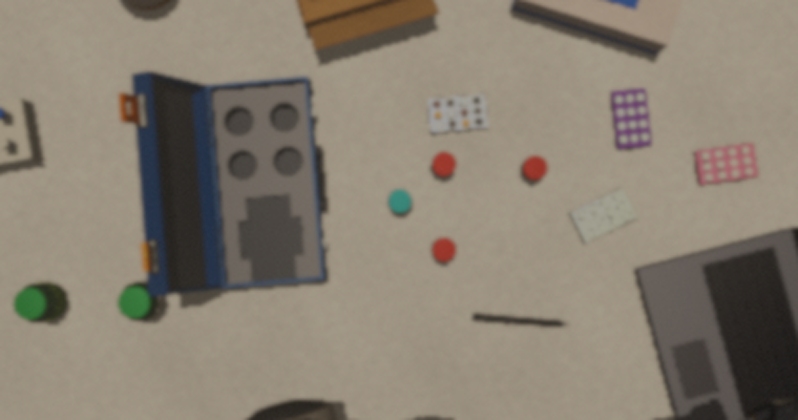

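The scene holds three red jars (top picture at 351,169; 394,170; 351,209), plus a turquoise look-alike at 330,186. The clean plate is at 427,192, the used plate at 357,144, and pink and purple look-alikes at 486,168 and 440,147. The red-topped bottle at the scene picture's right edge is not a jar. The case front faces world -y and its wells are at the +x end.

Run:
```python
from h import *
im=cv2.imread("pics/top0.png"); hsv=cv2.cvtColor(im,cv2.COLOR_BGR2HSV)
m=(((hsv[...,0]<8)|(hsv[...,0]>172))&(hsv[...,1]>150)).astype(np.uint8)
n,l,st,ce=cv2.connectedComponentsWithStats(m)
for i in range(1,n):
    if st[i,4]>20 and 300<ce[i,0]<420: print("red",ce[i].round(1),st[i,4],at_z(ce[i],"top",48).round(1))
for n,z in [("plate",0),("well1",10),("bed",28),("case",0),("case_hinge",55),("marker",0),("tub1",0),("used_plate",0)]:
    for d in finder.pinpoint(n,"top"): print(n,round(d["confidence"],2),at_z(d["uv"],"top",z).round(0)[:2])
d=finder.silhouettes("plate","top")
for q in d[:1]:
    r=cv2.minAreaRect(np.argwhere(q["region"])[:,::-1].astype(np.float32)); b=cv2.boxPoints(r)
    print(q["box"],[at_z(p,"top",14).round(0)[:2] for p in b])
k=optics.get_calibration("wrist"); s=get_obs()
T=np.eye(4);T[:3,:3]=R.from_euler("xyz",s["tcp_rot"]).as_matrix();T[:3,3]=s["tool_pos"]
print((np.linalg.inv(T)@k["world_from_camera"]).round(2),k["fx"],k["cx"],k["cy"],k["k1"])
```

```text
red [350.9 168. ] 78 [ 576.7 -151.5   48. ]
red [394.1 169.7] 79 [ 573.3 -284.3   48. ]
red [350.9 208.7] 75 [ 451.5 -152.9   48. ]
plate 0.95 [ 502. -389.]
plate 0.7 [ 663. -431.]
plate 0.55 [ 584. -581.]
plate 0.49 [644. 143.]
well1 0.75 [582. 149.]
well1 0.73 [651.  88.]
well1 0.72 [568.  91.]
well1 0.56 [653. 150.]
bed 0.56 [473.  99.]
bed 0.43 [ 569. -299.]
case 0.63 [551. 108.]
case 0.18 [577. 158.]
case_hinge 0.78 [547. 179.]
case_hinge 0.37 [ 568. -297.]
marker 0.66 [ 343. -272.]
tub1 0.87 [361. 440.]
tub1 0.77 [377. 291.]
used_plate 0.72 [ 662. -181.]
[414.0, 182.5, 446.4, 207.8] [array([ 509., -341.]), array([ 550., -421.]), array([ 504., -444.]), array([ 463., -364.])]
[[ 0.0000e+00 -9.6000e-01 -2.7000e-01  7.2680e+01]
 [ 1.0000e+00  0.0000e+00 -0.0000e+00 -1.0000e-02]
 [ 0.0000e+00 -2.7000e-01  9.6000e-01 -1.5746e+02]
 [ 0.0000e+00  0.0000e+00  0.0000e+00  1.0000e+00]] 357.8155956002787 323.9099588326917 201.3244983531948 -0.08197641229635476
```

Request:
send_rows:
  offset:
    - [0.83, -0.285, -0.215]
    - [0.83, -0.285, -0.215]
  delta_rot:
    - [0, 0, 0]
    - [0, 0, 0]

```text
time: 2.0
tool_pos: [285.0, -411.5, 252.9]
tcp_rot: [3.141, -0.0, 0.402]
contact_force: [1.1, 0.3, -0.4]
grip_width: 91.7
finger_force: 0.0
```

Request:
send_rows:
  offset:
    - [0.83, -0.285, -0.215]
    - [0.83, -0.285, -0.215]
  delta_rot:
    - [0, 0, 0]
    - [0, 0, 0]

```text
time: 2.25
tool_pos: [363.7, -340.4, 279.1]
tcp_rot: [3.141, -0.001, 0.403]
contact_force: [0.2, -1.1, -0.5]
grip_width: 91.4
finger_force: 0.0
```

Request:
send_rows:
  offset:
    - [0.83, -0.285, -0.215]
    - [0.83, -0.285, -0.215]
  delta_rot:
    - [0, 0, 0]
    - [0, 0, 0]

```text
time: 2.5
tool_pos: [442.0, -269.8, 304.9]
tcp_rot: [3.141, -0.001, 0.404]
contact_force: [-1.2, -0.8, 0.2]
grip_width: 91.8
finger_force: 0.0
```

Request:
send_rows:
  offset:
    - [0.83, -0.285, -0.215]
    - [0.83, -0.285, -0.215]
    - [0.83, -0.285, -0.215]
    - [0.83, -0.285, -0.215]
    - [0.83, -0.285, -0.215]
    - [0.83, -0.285, -0.215]
    - [0.83, -0.285, -0.215]
    - [0.83, -0.285, -0.215]
  delta_rot:
    - [0, 0, -0.198]
    - [0, 0, -0.198]
    - [0, 0, -0.198]
    - [0, 0, -0.198]
    - [0, 0, -0.198]
    - [0, 0, -0.198]
    - [0, 0, -0.198]
    - [0, 0, -0.198]

```text
time: 3.5
tool_pos: [518.7, -201.0, 329.9]
tcp_rot: [-3.141, 0.0, 1.646]
contact_force: [-0.8, 0.2, -0.3]
grip_width: 91.8
finger_force: 0.0
```

Run:
```python
from h import *
s=get_obs(); print(s["time"],s["tool_pos"],s["tcp_rot"],s["joint_positions"])
save("w1","wrist")
im=cv2.imread("pics/w1.png"); hsv=cv2.cvtColor(im,cv2.COLOR_BGR2HSV)
m=(((hsv[...,0]<8)|(hsv[...,0]>172))&(hsv[...,1]>150)).astype(np.uint8)
n,l,st,ce=cv2.connectedComponentsWithStats(m)
for i in range(1,n):
    if st[i,4]>40: print("red",ce[i].round(1),st[i,4],at_z(ce[i],"wrist",44).round(1))
for n in ["jar1","plate"]:
    for d in finder.pinpoint(n,"wrist"): print(n,round(d["confidence"],2),np.round(d["uv"]),at_z(d["uv"],"wrist",0).round(0)[:2])
for q in finder.silhouettes("plate","wrist"):
    r=cv2.minAreaRect(np.argwhere(q["region"])[:,::-1].astype(np.float32)); b=cv2.boxPoints(r)
    print(np.round(q["box"]),[at_z(p,"wrist",14).round(0)[:2] for p in b])
```

```text
3.5 [ 518.69010992 -200.95072219  329.87035436] [-3.14149095e+00  7.34605392e-05  1.64576442e+00] [-5.07329075e-01  3.46662268e-01  1.23609203e+00 -1.17294290e-04
  1.55888290e+00 -5.82295766e-01]
red [271.4 119.5] 619 [ 451.  -153.9   44. ]
red [374.4 126.5] 665 [ 577.  -153.1   44. ]
red [360.4 229.4] 540 [ 573.2 -287.    44. ]
jar1 0.75 [358. 220.] [ 574. -289.]
jar1 0.68 [334.  71.] [523. -88.]
jar1 0.65 [371. 126.] [ 579. -155.]
jar1 0.62 [274. 117.] [ 448. -153.]
plate 0.91 [308. 284.] [ 509. -397.]
plate 0.78 [395. 312.] [ 647. -436.]
[282. 255. 321. 315.] [array([ 464., -363.]), array([ 507., -337.]), array([ 548., -416.]), array([ 504., -445.])]
[370. 311. 428. 334.] [array([ 605., -426.]), array([ 692., -418.]), array([ 700., -458.]), array([ 610., -466.])]
```

View pics/w1.png

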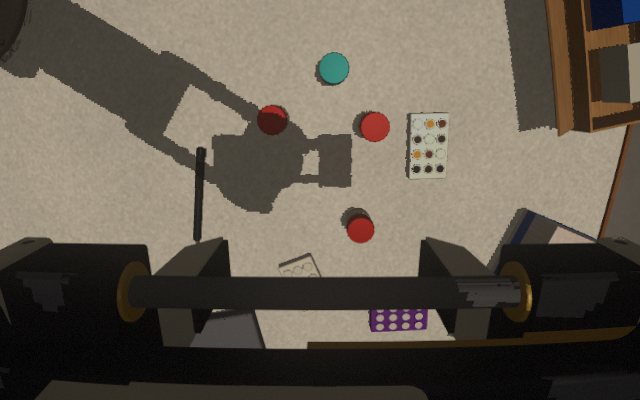

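The red jars lie at pixels 271,119; 374,126; and 360,229 in this close view. The turquoise one is at 334,68 and the used plate at 428,147. The clean plate is at 300,268, half behind the gripper. These agree with the top view. Now the case.

Request:
send_rows:
  offset:
    - [0.8, 0.14, 0]
    - [0.8, 0.14, 0]
  delta_rot:
    - [0, 0, 0]
    - [0, 0, 0]
  grip: 0.65

```text
time: 3.95
tool_pos: [528.1, -102.2, 329.9]
tcp_rot: [3.141, -0.001, 1.646]
contact_force: [0.7, 0.5, -0.5]
grip_width: 75.9
finger_force: 0.0
```

Request:
send_rows:
  offset:
    - [0.8, 0.14, 0]
    - [0.8, 0.14, 0]
  delta_rot:
    - [0, 0, 0]
    - [0, 0, 0]

```text
time: 4.2
tool_pos: [537.5, -4.5, 330.1]
tcp_rot: [3.141, -0.0, 1.647]
contact_force: [-0.2, -0.3, 0.5]
grip_width: 60.4
finger_force: 0.0
```

Request:
send_rows:
  offset:
    - [0.8, 0.14, 0]
    - [0.8, 0.14, 0]
    - [0.8, 0.14, 0]
  delta_rot:
    - [0, 0, 0]
    - [0, 0, 0]
    - [0, 0, 0]

```text
time: 4.58
tool_pos: [546.9, 92.4, 329.8]
tcp_rot: [-3.142, -0.0, 1.65]
contact_force: [-0.2, -0.7, -0.3]
grip_width: 59.6
finger_force: 0.0
```

Run:
```python
from h import *
s=get_obs(); print(s["time"],s["tool_pos"],s["tcp_rot"])
save("w2","wrist")
for n,z in [("well1",10),("bed",28),("case_hinge",55),("lid_edge",180),("latch_a_tip",150),("latch_a_pin",150)]:
    for d in finder.pinpoint(n,"wrist"): print(n,round(d["confidence"],2),np.round(d["uv"]),at_z(d["uv"],"wrist",z).round(1)[:2])
```

```text
4.575 [546.94973926  92.38808038 329.75775126] [-3.14150682e+00 -3.01083572e-04  1.64965256e+00]
well1 0.94 [394. 116.] [634.3 152.1]
well1 0.86 [347. 170.] [579.1  75.1]
well1 0.79 [396. 169.] [645.  82.]
well1 0.63 [348. 123.] [574.9 137.4]
bed 0.84 [260. 148.] [463.3  97.7]
case_hinge 0.72 [322.  88.] [538.7 177.4]
case_hinge 0.27 [247. 307.] [ 456.3 -118.6]
lid_edge 0.39 [395. 169.] [607.8 109.5]
lid_edge 0.26 [381. 332.] [615.5 -56.1]
```

View pics/w2.png

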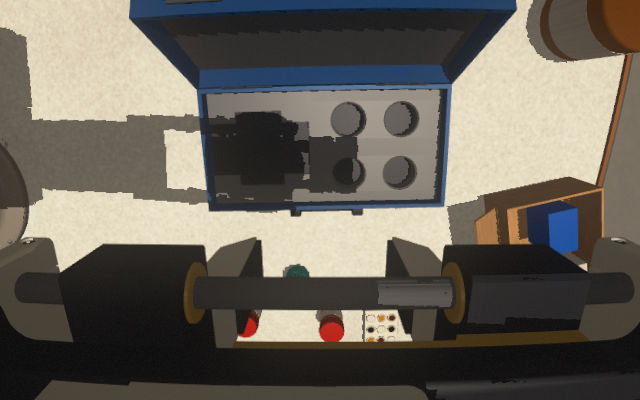

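The case lies square in view, with its rim corners near 210,208; 445,205; 451,86; and 199,91. The wells are near 348,119; 401,118; 348,172; and 400,172, and the lid is open at the top. I'll fit the case pose from the blue rim edges and the wells.

Run:
```python
from h import *
from scipy.optimize import least_squares
im=cv2.imread("pics/w2.png"); hsv=cv2.cvtColor(im,cv2.COLOR_BGR2HSV).astype(int)
g=cv2.cvtColor(im,cv2.COLOR_BGR2GRAY).astype(int)
sat=(hsv[...,1]>110)&(hsv[...,0]>95)&(hsv[...,0]<130)
P=[] # (side, world xy at z55)
for v in range(100,200,5):
    c=np.flatnonzero(sat[v,180:230])+180
    if len(c): P.append((0,at_z([c[0]-.5,v],"wrist",55)[:2]))
    c=np.flatnonzero(sat[v,425:470])+425
    if len(c): P.append((1,at_z([c[-1]+.5,v],"wrist",55)[:2]))
for u in [225,240,255,270,280,375,390,405,420,435]:
    c=np.flatnonzero(sat[195:225,u])+195
    if len(c): P.append((2,at_z([u,c[-1]+.5],"wrist",55)[:2]))
W=[]
for (u,v) in [(348,119),(401,118),(400,172)]:
    W.append(at_z([u,v],"wrist",35)[:2])
print("wells@35",np.round(W,1), [proj(np.r_[w,35],"wrist").round(1) for w in W][:1])
def loc(q,p): 
    th=p[2]; c=np.array([[np.cos(th),np.sin(th)],[-np.sin(th),np.cos(th)]]); return c@(q-p[:2])
def f(p):
    r=[]
    for s,q in P:
        l=loc(q,p); r.append(l[1]-150 if s==0 else l[1]+150 if s==1 else l[0]+75)
    return r
o=least_squares(f,[551,105,1.646],loss="soft_l1",f_scale=1.5); print(o.x.round(4),np.round(o.fun,1))
for w in W: print("well local",loc(w,o.x).round(1))
for d in finder.pinpoint("bed","wrist"): print("bed local",loc(at_z(d["uv"],"wrist",28)[:2],o.x).round(1))
for d in finder.pinpoint("well1","wrist"): print("well local",loc(at_z(d["uv"],"wrist",10)[:2],o.x).round(1))
for n in ["lid_edge","latch_a_tip","latch_a_pin"]:
    for c in ["scene","top"]:
        if n=="lid_edge": save(c+"1",c)
        print(n,c,[(np.round(d["uv"],1).tolist(),round(d["confidence"],2)) for d in finder.pinpoint(n,c)])
# lid edge predicted in cams
th=o.x[2]
for phi in [1.7,1.8,1.9,2.0,2.1]:
    x=75-150*np.cos(phi)+30*np.sin(phi); z=55+150*np.sin(phi)+30*np.cos(phi)
    w=np.r_[o.x[:2]+x*np.array([np.cos(th),np.sin(th)]),z]; print(phi,w.round(0),proj(w,"top").round(1),proj(w,"scene").round(1))
```

```text
wells@35 [[573.  143. ]
 [638.6 149.5]
 [646.   81.6]] [array([348., 119.])]
[547.5508 107.8004   1.6622] [ 0.3 -0.3  0.2 -0.4  0.7  0.   0.6 -0.  -0.6 -0.  -0.6  0.  -0.6  0.
 -0.5  2.1  0.1 -0.6  0.4  0.1]
well local [ 32.7 -28.5]
well local [ 33.2 -94.5]
well local [-35.1 -95.6]
bed local [-2.4 84.7]
well local [ 35.6 -90.7]
well local [-36.  -28.5]
well local [-35.3 -94.8]
well local [ 26.5 -30.1]
lid_edge scene [([402.1, 155.1], 0.91)]
lid_edge top [([201.9, 175.9], 0.96)]
latch_a_tip scene [([424.7, 165.9], 0.64), ([382.3, 127.5], 0.6)]
latch_a_tip top []
latch_a_pin scene [([383.4, 139.4], 0.49), ([383.6, 191.1], 0.42), ([264.8, 246.4], 0.18)]
latch_a_pin top []
1.7 [536. 231. 200.] [216.1 176. ] [398.2 151.9]
1.8 [535. 246. 194.] [211.5 176.5] [401.1 152.1]
1.9 [534. 259. 187.] [207.2 177.1] [403.8 152.7]
2.0 [533. 272. 179.] [203.4 177.6] [406.2 153.7]
2.1 [531. 284. 169.] [200.1 178.2] [408.4 155. ]
```

Request:
send_rows:
  offset:
    - [-0.69, 0.03, 0.5]
    - [-0.69, 0.03, 0.5]
  delta_rot:
    - [0, 0, 0]
    - [0, 0, 0]

```text
time: 5.68
tool_pos: [556.7, 6.5, 268.5]
tcp_rot: [-3.141, 0.0, 1.647]
contact_force: [0.4, -0.5, 0.0]
grip_width: 59.6
finger_force: 0.0
```

Request:
send_rows:
  offset:
    - [-0.69, 0.03, 0.5]
    - [-0.69, 0.03, 0.5]
  delta_rot:
    - [0, 0, 0]
    - [0, 0, 0]

```text
time: 5.92
tool_pos: [566.4, -76.4, 208.2]
tcp_rot: [-3.14, -0.0, 1.646]
contact_force: [0.6, -0.3, -0.3]
grip_width: 59.8
finger_force: 0.0
```

Request:
send_rows:
  offset:
    - [-0.675, 0.03, 0.515]
    - [-0.675, 0.03, 0.515]
    - [-0.675, 0.03, 0.515]
  delta_rot:
    - [0, 0, 0]
    - [0, 0, 0]
    - [0, 0, 0]

```text
time: 6.3
tool_pos: [575.5, -156.8, 145.7]
tcp_rot: [-3.138, -0.002, 1.644]
contact_force: [-0.1, -0.2, 0.0]
grip_width: 59.8
finger_force: 0.0
```

```bash
cat >> h.py <<'E'
def plan(*pts):
    s=get_obs(); M=R.from_euler("xyz",s["tcp_rot"]).as_matrix(); p=np.array(s["tool_pos"])
    print("t",round(float(s["time"]),2),"at",p.round(1),"rot",np.round(s["tcp_rot"],4),"w",round(float(s["grip_width"]),1))
    for q in pts:
        print(q,"->",(M.T@(np.array(q)-p)/120).round(3)); p=np.array(q,float)
CASE=np.array([547.3,107.3,1.662])
def case(x,y,z):
    c,s=np.cos(CASE[2]),np.sin(CASE[2]); return [round(float(CASE[0]+c*x-s*y),1),round(float(CASE[1]+s*x+c*y),1),z]
def reds(c,lo=20):
    im=optics.capture(c)[:,:,::-1].copy(); hsv=cv2.cvtColor(im,cv2.COLOR_BGR2HSV)
    m=(((hsv[...,0]<8)|(hsv[...,0]>172))&(hsv[...,1]>150)).astype(np.uint8)
    n,l,st,ce=cv2.connectedComponentsWithStats(m)
    for i in range(1,n):
        if st[i,4]>lo: print("red",c,ce[i].round(1),st[i,4],at_z(ce[i],c,46).round(1))
E
python3 - <<'E'
from h import *
reds("wrist",100); reds("top")
plan([577,-152.5,150],[577,-152.5,28])
E
```

```text
red wrist [162.5 186.3] 1860 [ 453.5 -152.7   46. ]
red wrist [326.8 195.9] 1811 [ 577.9 -150.8   46. ]
red wrist [311.1 333. ] 643 [ 573.9 -271.6   46. ]
red top [196.4  63.6] 241 [898.4 335.3  46. ]
red top [393.8 169.6] 90 [ 573.8 -283.5   46. ]
t 6.4 at [ 576.7 -154.8  148.4] rot [ 3.1415e+00 -3.0000e-04  1.6464e+00] w 59.9
[577, -152.5, 150] -> [ 0.019  0.004 -0.014]
[577, -152.5, 28] -> [-0.    -0.     1.017]
```

Request:
send_rows:
  offset:
    - [0.02, 0.005, 0.5]
    - [0.02, 0.005, 1.0]
    - [0.02, 0.005, 1.0]
    - [0.02, 0.005, 1.0]
  delta_rot:
    - [0, 0, 0]
    - [0, 0, 0]
    - [0, 0, 0]
    - [0, 0, 0]

```text
time: 6.9
tool_pos: [578.9, -152.5, 31.0]
tcp_rot: [3.138, 0.002, 1.648]
contact_force: [0.1, -0.4, 0.1]
grip_width: 59.7
finger_force: 0.0
```

Request:
send_rows:
  offset:
    - [0, 0, 0]
    - [0, 0, 0]
    - [0, 0, 0]
    - [0, 0, 0]
    - [0, 0, 0]
  delta_rot:
    - [0, 0, 0]
    - [0, 0, 0]
    - [0, 0, 0]
    - [0, 0, 0]
    - [0, 0, 0]
  grip: 0

```text
time: 7.52
tool_pos: [577.5, -152.9, 29.3]
tcp_rot: [3.14, 0.001, 1.647]
contact_force: [-0.4, 0.2, 7.2]
grip_width: 35.4
finger_force: 30.0
```

Request:
send_rows:
  offset:
    - [0, 0, -0.5]
    - [0, 0, -0.9]
    - [0, 0, -0.9]
  delta_rot:
    - [0, 0, 0]
    - [0, 0, 0]
    - [0, 0, 0]

```text
time: 7.9
tool_pos: [579.2, -153.5, 140.5]
tcp_rot: [3.134, 0.004, 1.647]
contact_force: [-0.3, -0.8, -1.7]
grip_width: 35.0
finger_force: 30.0
```

Run:
```python
from h import *
print(get_obs()["finger_force"])
w=case(-34,-28.5,0); plan(w[:2]+[130],w[:2]+[40]); w=case(-34,-95,0); plan(w[:2]+[130],w[:2]+[40])
```

```text
29.99993920326233
t 7.9 at [ 579.2 -153.5  140.5] rot [3.1339 0.0039 1.6468] w 35.0
[578.8, 76.0, 130] -> [1.908 0.141 0.081]
[578.8, 76.0, 40] -> [ 0.003 -0.006  0.75 ]
t 7.9 at [ 579.2 -153.5  140.5] rot [3.1339 0.0039 1.6468] w 35.0
[645.0, 82.1, 130] -> [1.916 0.695 0.086]
[645.0, 82.1, 40] -> [ 0.003 -0.006  0.75 ]
```

Request:
send_rows:
  offset:
    - [0.95, 0.355, 0]
    - [0.95, 0.355, 0]
    - [0.95, 0.355, 0]
  delta_rot:
    - [0, 0, 0]
    - [0, 0, 0]
    - [0, 0, 0]

```text
time: 8.28
tool_pos: [610.6, -31.5, 134.6]
tcp_rot: [-3.139, -0.001, 1.652]
contact_force: [0.3, -0.2, -0.8]
grip_width: 35.5
finger_force: 30.0
```

Request:
send_rows:
  offset:
    - [0.955, 0.355, 0.1]
    - [0.955, 0.355, 0.1]
    - [0.955, 0.355, 0.1]
    - [0.955, 0.355, 0.1]
  delta_rot:
    - [0, 0, 0]
    - [0, 0, 0]
    - [0, 0, 0]
    - [0, 0, 0]

```text
time: 8.78
tool_pos: [643.9, 80.8, 123.0]
tcp_rot: [-3.139, 0.001, 1.647]
contact_force: [0.1, -0.8, -0.6]
grip_width: 35.0
finger_force: 30.0
```

Run:
```python
from h import *
w=case(-34,-95,0); plan(w[:2]+[125],w[:2]+[40]); 
save("w3","wrist",(120,60,520,380),1.6)
plan(w[:2]+[125]); print([ (proj(case(x,y,35),"wrist").round(0)-[120,60])*1.6 for x,y in [(-34,-28.5),(34,-95)]])
```

```text
t 8.78 at [643.9  80.8 123. ] rot [-3.1395e+00  7.0000e-04  1.6470e+00] w 35.0
[645.0, 82.1, 125] -> [ 0.01   0.01  -0.017]
[645.0, 82.1, 40] -> [0.    0.002 0.708]
t 8.82 at [644.1  80.2 123.4] rot [-3.1401e+00  6.0000e-04  1.6458e+00] w 35.1
[645.0, 82.1, 125] -> [ 0.015  0.009 -0.014]
[array([180.8, 232. ]), array([326.4,  73.6])]
```

View pics/w3.png

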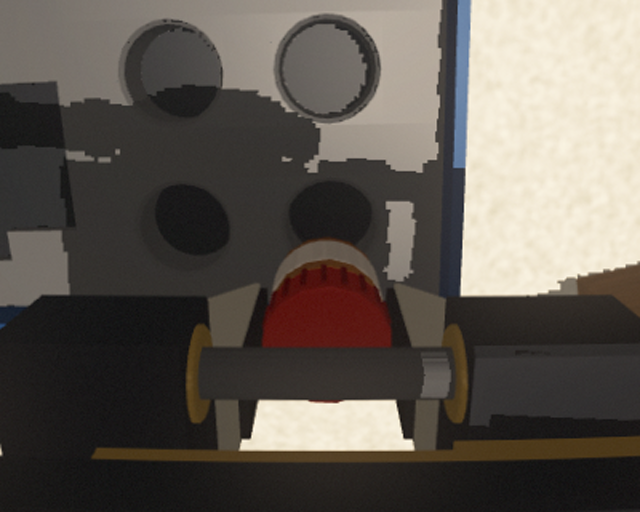

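The held jar hangs straight at 327,320 in the crop. The free rear wells are at 172,68 and 328,70, within 2 mm of the prediction. Lowering.

Request:
send_rows:
  offset:
    - [0.015, 0.01, 0.3]
    - [0.015, 0.01, 0.5]
    - [0.015, 0.01, 0.65]
    - [0.015, 0.01, 0.71]
    - [0.015, 0.01, 0.71]
    - [0.015, 0.01, 0.71]
  delta_rot:
    - [0, 0, 0]
    - [0, 0, 0]
    - [0, 0, 0]
    - [0, 0, 0]
    - [0, 0, 0]
    - [0, 0, 0]

```text
time: 9.57
tool_pos: [646.1, 83.2, 39.4]
tcp_rot: [3.14, 0.0, 1.646]
contact_force: [0.3, -0.7, -1.3]
grip_width: 34.9
finger_force: 30.0
```

Run:
```python
from h import *
s=get_obs(); print(s["contact_force"],s["moment"]); plan(case(-34,-95,39)); reds("top")
```

```text
[ 0.29973875 -0.72139246 -1.33705816] [-0.00326654 -0.159134    0.01817441]
t 9.57 at [646.1  83.2  39.4] rot [3.1405e+00 3.0000e-04 1.6464e+00] w 34.9
[645.0, 82.1, 39] -> [-0.008 -0.009  0.004]
red top [196.3  63.5] 240 [898.4 335.3  46. ]
red top [394.1 169.7] 79 [ 573.4 -284.6   46. ]
red top [350.9 208.6] 74 [ 451.7 -152.9   46. ]
```

Request:
send_rows:
  offset:
    - [0, 0, 0]
    - [0, 0, 0]
    - [0, 0, 0]
  delta_rot:
    - [0, 0, 0]
    - [0, 0, 0]
    - [0, 0, 0]
  grip: 0.6

```text
time: 10.0
tool_pos: [645.7, 83.7, 39.0]
tcp_rot: [3.141, 0.0, 1.647]
contact_force: [0.1, -0.4, 0.6]
grip_width: 54.4
finger_force: 0.0
```

Request:
send_rows:
  offset:
    - [0, 0, -0.4]
    - [0, 0, -0.95]
    - [0, 0, -0.95]
  delta_rot:
    - [0, 0, 0]
    - [0, 0, 0]
    - [0, 0, 0]

```text
time: 10.38
tool_pos: [648.6, 83.8, 158.9]
tcp_rot: [3.131, 0.001, 1.647]
contact_force: [0.7, 0.2, 0.5]
grip_width: 54.7
finger_force: 0.0
```

Request:
send_rows:
  offset:
    - [-0.92, -0.885, 0]
    - [-0.92, -0.885, 0]
    - [-0.92, -0.885, 0]
  delta_rot:
    - [0, 0, 0]
    - [0, 0, 0]
    - [0, 0, 0]

```text
time: 10.75
tool_pos: [545.7, -36.2, 152.2]
tcp_rot: [-3.139, -0.0, 1.645]
contact_force: [1.4, 0.5, 0.2]
grip_width: 55.4
finger_force: 0.0
```

Request:
send_rows:
  offset:
    - [-0.92, -0.885, 0.15]
    - [-0.92, -0.885, 0.15]
    - [-0.92, -0.885, 0.15]
    - [-0.92, -0.885, 0.15]
  delta_rot:
    - [0, 0, 0]
    - [0, 0, 0]
    - [0, 0, 0]
    - [0, 0, 0]

```text
time: 11.25
tool_pos: [449.2, -153.7, 134.3]
tcp_rot: [-3.14, -0.001, 1.644]
contact_force: [0.8, 0.6, 0.4]
grip_width: 54.8
finger_force: 0.0
```

Run:
```python
from h import *
reds("wrist",100);reds("top")
for d in finder.pinpoint("bed","top"): print("bed",at_z(d["uv"],"top",28))
cv2.imwrite("pics/top2.png",optics.capture("top")[:,:,::-1])
plan([451.5,-153.3,130],[451.5,-153.3,28])
```

```text
red wrist [326.5 205.3] 1951 [ 452.1 -151.9   46. ]
red top [196.3  63.5] 237 [898.5 335.6  46. ]
red top [274.9 144.7] 99 [646.5  84.8  46. ]
red top [394.1 169.7] 80 [ 573.3 -284.5   46. ]
bed [471.72176087  97.24192063  28.        ]
t 11.45 at [ 451.3 -151.9  134.8] rot [ 3.1414 -0.      1.648 ] w 55.3
[451.5, -153.3, 130] -> [-0.012  0.001  0.04 ]
[451.5, -153.3, 28] -> [-0.   -0.    0.85]
```

Request:
send_rows:
  offset:
    - [0, 0.003, 0.45]
    - [0, 0.003, 0.89]
    - [0, 0.003, 0.89]
    - [0, 0.003, 0.89]
  delta_rot:
    - [0, 0, 0]
    - [0, 0, 0]
    - [0, 0, 0]
    - [0, 0, 0]

```text
time: 11.95
tool_pos: [452.3, -152.6, 29.4]
tcp_rot: [3.14, 0.001, 1.648]
contact_force: [0.1, -0.2, 0.0]
grip_width: 55.0
finger_force: 0.0
```

Request:
send_rows:
  offset:
    - [0, 0, 0]
    - [0, 0, 0]
    - [0, 0, 0]
    - [0, 0, 0]
    - [0, 0, 0]
  delta_rot:
    - [0, 0, 0]
    - [0, 0, 0]
    - [0, 0, 0]
    - [0, 0, 0]
    - [0, 0, 0]
  grip: 0

```text
time: 12.58
tool_pos: [451.7, -153.0, 29.3]
tcp_rot: [3.14, 0.001, 1.647]
contact_force: [-1.1, 1.1, 7.5]
grip_width: 35.2
finger_force: 30.0
```

Request:
send_rows:
  offset:
    - [0, 0, -0.5]
    - [0, 0, -0.9]
    - [0, 0, -0.9]
  delta_rot:
    - [0, 0, 0]
    - [0, 0, 0]
    - [0, 0, 0]

```text
time: 12.95
tool_pos: [453.0, -153.7, 139.8]
tcp_rot: [3.135, 0.004, 1.647]
contact_force: [-0.1, 0.5, -1.0]
grip_width: 35.4
finger_force: 30.0
```

Request:
send_rows:
  offset:
    - [0.91, 0.6, 0]
    - [0.91, 0.6, 0]
    - [0.91, 0.6, 0]
  delta_rot:
    - [0, 0, 0]
    - [0, 0, 0]
    - [0, 0, 0]

```text
time: 13.32
tool_pos: [514.9, -34.9, 134.8]
tcp_rot: [-3.14, -0.001, 1.651]
contact_force: [-0.1, -0.7, -0.7]
grip_width: 35.1
finger_force: 30.0
```

Request:
send_rows:
  offset:
    - [0.91, 0.6, 0.1]
    - [0.91, 0.6, 0.1]
    - [0.91, 0.6, 0.1]
    - [0.91, 0.6, 0.1]
  delta_rot:
    - [0, 0, 0]
    - [0, 0, 0]
    - [0, 0, 0]
    - [0, 0, 0]

```text
time: 13.82
tool_pos: [577.1, 75.6, 122.9]
tcp_rot: [-3.139, 0.0, 1.647]
contact_force: [-1.9, -0.4, -1.6]
grip_width: 35.4
finger_force: 30.0
```

Run:
```python
from h import *
print(get_obs()["finger_force"]);reds("top")
plan(case(-33,-28.5,124),case(-33,-28.5,39))
```

```text
29.999828338623047
red top [196.3  63.4] 239 [898.7 335.4  46. ]
red top [394.1 169.7] 79 [ 573.5 -284.6   46. ]
t 13.88 at [577.   74.9 123.3] rot [-3.1395e+00  5.0000e-04  1.6463e+00] w 35.1
[578.7, 77.0, 124] -> [ 0.016  0.015 -0.006]
[578.7, 77.0, 39] -> [0.    0.002 0.708]
```

Request:
send_rows:
  offset:
    - [0.015, 0.012, 0.3]
    - [0.015, 0.012, 0.5]
    - [0.015, 0.012, 0.65]
    - [0.015, 0.012, 0.705]
    - [0.015, 0.012, 0.705]
    - [0.015, 0.012, 0.705]
  delta_rot:
    - [0, 0, 0]
    - [0, 0, 0]
    - [0, 0, 0]
    - [0, 0, 0]
    - [0, 0, 0]
    - [0, 0, 0]

```text
time: 14.62
tool_pos: [579.2, 77.3, 40.0]
tcp_rot: [3.142, 0.001, 1.646]
contact_force: [0.3, 0.2, -0.3]
grip_width: 35.5
finger_force: 30.0
```

Request:
send_rows:
  offset:
    - [0, 0, 0]
    - [0, 0, 0]
    - [0, 0, 0]
  delta_rot:
    - [0, 0, 0]
    - [0, 0, 0]
    - [0, 0, 0]
  grip: 0.55

```text
time: 15.0
tool_pos: [579.4, 78.0, 39.7]
tcp_rot: [3.141, 0.0, 1.647]
contact_force: [0.1, 0.0, -0.2]
grip_width: 50.3
finger_force: 0.0
```

Request:
send_rows:
  offset:
    - [0, 0, -0.4]
    - [0, 0, -0.95]
    - [0, 0, -0.95]
  delta_rot:
    - [0, 0, 0]
    - [0, 0, 0]
    - [0, 0, 0]

```text
time: 15.38
tool_pos: [582.1, 78.2, 158.8]
tcp_rot: [3.131, 0.001, 1.647]
contact_force: [1.1, 0.2, -1.1]
grip_width: 50.5
finger_force: 0.0
```

Request:
send_rows:
  offset:
    - [-0.755, -0.068, 0]
    - [-0.755, -0.068, 0]
  delta_rot:
    - [0, 0, 0]
    - [0, 0, 0]
  grip: 0.65

```text
time: 15.62
tool_pos: [577.5, -14.9, 152.9]
tcp_rot: [-3.141, 0.001, 1.646]
contact_force: [-0.2, 0.7, 0.6]
grip_width: 59.1
finger_force: 0.0
```

Request:
send_rows:
  offset:
    - [-0.755, -0.068, 0]
    - [-0.755, -0.068, 0]
  delta_rot:
    - [0, 0, 0]
    - [0, 0, 0]

```text
time: 15.88
tool_pos: [576.2, -106.6, 152.7]
tcp_rot: [-3.14, 0.0, 1.645]
contact_force: [-0.8, 1.5, 0.6]
grip_width: 59.6
finger_force: 0.0
```

Request:
send_rows:
  offset:
    - [-0.755, -0.068, 0]
    - [-0.755, -0.068, 0]
  delta_rot:
    - [0, 0, 0]
    - [0, 0, 0]

```text
time: 16.12
tool_pos: [574.8, -197.6, 152.6]
tcp_rot: [-3.14, 0.0, 1.645]
contact_force: [0.6, -0.2, -0.0]
grip_width: 59.6
finger_force: 0.0
```

Request:
send_rows:
  offset:
    - [-0.75, -0.068, 0.1]
    - [-0.75, -0.068, 0.1]
    - [-0.75, -0.068, 0.1]
    - [-0.75, -0.068, 0.1]
  delta_rot:
    - [0, 0.028, 0]
    - [0, 0.028, 0]
    - [0, 0.028, 0]
    - [0, 0.028, 0]

```text
time: 16.62
tool_pos: [574.1, -284.0, 141.0]
tcp_rot: [-3.141, -0.177, 1.647]
contact_force: [-0.2, 0.1, 0.2]
grip_width: 59.9
finger_force: 0.0
```

Run:
```python
from h import *
reds("wrist",100);reds("top")
plan([573.5,-283.5,140],[573.5,-283.5,30])
```

```text
red wrist [322.4 229.4] 1745 [ 573.5 -286.3   46. ]
red top [196.3  63.4] 237 [898.7 335.4  46. ]
red top [274.8 144.8] 97 [646.2  85.   46. ]
red top [276.7 166. ] 103 [580.3  78.1  46. ]
red top [392.9 168.5] 33 [ 577.2 -280.8   46. ]
t 16.73 at [ 574.6 -283.4  141.7] rot [-3.1416 -0.1761  1.6489] w 59.8
[573.5, -283.5, 140] -> [-0.003 -0.009  0.014]
[573.5, -283.5, 30] -> [-0.161  0.     0.902]
```

Request:
send_rows:
  offset:
    - [-0.08, -0.006, 0.45]
    - [-0.163, -0.006, 0.915]
    - [-0.163, -0.006, 0.915]
    - [-0.163, -0.006, 0.915]
  delta_rot:
    - [0, 0, 0]
    - [0, 0, 0]
    - [0, 0, 0]
    - [0, 0, 0]

```text
time: 17.23
tool_pos: [575.0, -285.2, 32.4]
tcp_rot: [3.139, -0.174, 1.649]
contact_force: [-0.3, 0.1, -0.1]
grip_width: 59.6
finger_force: 0.0
```

Request:
send_rows:
  offset:
    - [0, 0, 0]
    - [0, 0, 0]
    - [0, 0, 0]
    - [0, 0, 0]
    - [0, 0, 0]
  delta_rot:
    - [0, 0, 0]
    - [0, 0, 0]
    - [0, 0, 0]
    - [0, 0, 0]
    - [0, 0, 0]
  grip: 0

```text
time: 17.85
tool_pos: [573.9, -285.7, 31.1]
tcp_rot: [3.14, -0.175, 1.647]
contact_force: [-1.1, -0.1, 5.7]
grip_width: 34.7
finger_force: 30.0
```

Request:
send_rows:
  offset:
    - [0.08, 0, -0.45]
    - [0.17, 0, -0.95]
    - [0.17, 0, -0.95]
    - [0.17, 0, -0.95]
  delta_rot:
    - [0, 0, 0]
    - [0, 0, 0]
    - [0, 0, 0]
    - [0, 0, 0]

```text
time: 18.35
tool_pos: [573.1, -285.0, 145.3]
tcp_rot: [-3.141, -0.176, 1.647]
contact_force: [0.4, -0.2, -0.5]
grip_width: 35.2
finger_force: 30.0
```

Run:
```python
from h import *
s=get_obs(); print(s["finger_force"])
plan(case(36.5,-28.5,145),case(36.5,-28.5,41))
im=cv2.imread("pics/top2.png")[:,:]
x0,y0=225,125
c=cv2.resize(im[y0:225,x0:305],None,fx=7,fy=7,interpolation=cv2.INTER_CUBIC)
for (x,y) in [(-75,150),(-75,-150),(75,150),(0,75),(-47,104),(47,104),(-47,46),(47,46),(-33,137),(33,137),(-33,13),(33,13)]:
    z=55 if abs(x)>70 else 35
    p=(proj(case(x,y,z),"top")+.5-[x0,y0])*7; cv2.circle(c,tuple(int(v) for v in p),3,(0,255,255),-1)
cv2.imwrite("pics/bed.png",cv2.convertScaleAbs(c,alpha=1.5,beta=20)[200:])
```

```text
29.999815821647644
t 18.35 at [ 573.1 -285.   145.3] rot [-3.1409 -0.1763  1.6467] w 35.2
[572.4, 146.2, 145] -> [3.527 0.267 0.631]
[572.4, 146.2, 41] -> [-0.152  0.001  0.853]
```

View pics/bed.png

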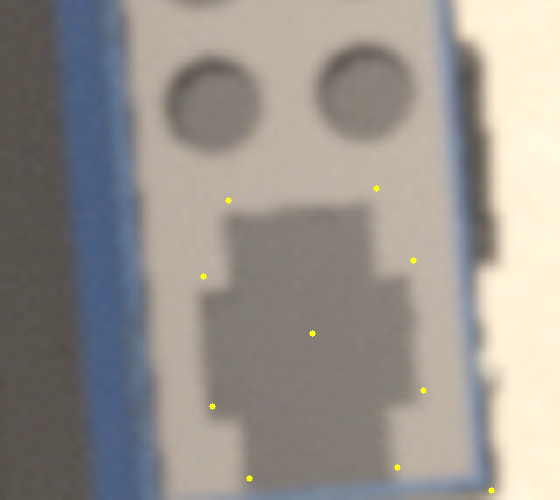

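The bed outline sits about 2 raw pixels lower than my marks. Its centre is therefore near case y = 81, not 75. I'll refine that before placing the plate.

Request:
send_rows:
  offset:
    - [0.882, 0.066, 0.158]
    - [0.882, 0.066, 0.158]
  delta_rot:
    - [0, 0, 0]
    - [0, 0, 0]

```text
time: 18.6
tool_pos: [571.8, -175.1, 143.2]
tcp_rot: [-3.138, -0.179, 1.646]
contact_force: [0.8, 0.0, -0.7]
grip_width: 35.3
finger_force: 30.0
```

Request:
send_rows:
  offset:
    - [0.882, 0.066, 0.158]
    - [0.882, 0.066, 0.158]
  delta_rot:
    - [0, 0, 0]
    - [0, 0, 0]

```text
time: 18.85
tool_pos: [571.5, -66.8, 143.4]
tcp_rot: [-3.138, -0.178, 1.647]
contact_force: [0.1, 0.7, -1.3]
grip_width: 35.1
finger_force: 30.0
```

Request:
send_rows:
  offset:
    - [0.882, 0.066, 0.158]
    - [0.882, 0.066, 0.158]
  delta_rot:
    - [0, 0, 0]
    - [0, 0, 0]

```text
time: 19.1
tool_pos: [571.1, 40.8, 143.3]
tcp_rot: [-3.137, -0.177, 1.647]
contact_force: [1.2, 0.6, -0.6]
grip_width: 35.2
finger_force: 30.0
```

Request:
send_rows:
  offset:
    - [0.45, 0.066, 0.08]
    - [0.882, 0.066, 0.158]
    - [0.882, 0.066, 0.158]
    - [0.882, 0.066, 0.158]
    - [0.882, 0.066, 0.158]
  delta_rot:
    - [0, 0, 0]
    - [0, 0, 0]
    - [0, 0, 0]
    - [0, 0, 0]
    - [0, 0, 0]

```text
time: 19.73
tool_pos: [572.4, 144.7, 144.5]
tcp_rot: [-3.14, -0.176, 1.645]
contact_force: [0.0, 0.4, -1.5]
grip_width: 35.4
finger_force: 30.0
```

Run:
```python
from h import *
s=get_obs(); print(s["finger_force"],s["contact_force"])
plan(case(36.5,-28.5,143),case(36.5,-28.5,41))
```

```text
29.999809563159943 [ 0.01739231  0.37200014 -1.50493878]
t 19.73 at [572.4 144.7 144.5] rot [-3.1403 -0.1756  1.6449] w 35.4
[572.4, 146.2, 143] -> [0.01  0.001 0.014]
[572.4, 146.2, 41] -> [-0.148  0.001  0.837]
```

Request:
send_rows:
  offset:
    - [-0.05, 0.002, 0.35]
    - [-0.09, 0.002, 0.6]
    - [-0.125, 0.002, 0.77]
    - [-0.138, 0.002, 0.85]
    - [-0.138, 0.002, 0.85]
    - [-0.138, 0.002, 0.85]
  delta_rot:
    - [0, 0, 0]
    - [0, 0, 0]
    - [0, 0, 0]
    - [0, 0, 0]
    - [0, 0, 0]
    - [0, 0, 0]

```text
time: 20.48
tool_pos: [573.1, 147.1, 42.4]
tcp_rot: [3.14, -0.176, 1.646]
contact_force: [0.3, -0.3, 0.3]
grip_width: 35.1
finger_force: 30.0
```

Run:
```python
from h import *
s=get_obs(); print(s["finger_force"],s["contact_force"],s["moment"])
plan(case(36.5,-28.5,41))
```

```text
29.99988555908203 [ 0.27430197 -0.30246503  0.25006777] [-0.1502244  -0.15089694 -0.04887894]
t 20.48 at [573.1 147.1  42.4] rot [ 3.1404 -0.1758  1.6462] w 35.1
[572.4, 146.2, 41] -> [-0.009 -0.006  0.01 ]
```

Request:
send_rows:
  offset:
    - [0, 0, 0]
    - [0, 0, 0]
    - [0, 0, 0]
  delta_rot:
    - [0, 0, 0]
    - [0, 0, 0]
    - [0, 0, 0]
  grip: 0.55

```text
time: 20.85
tool_pos: [572.6, 147.7, 42.0]
tcp_rot: [3.141, -0.176, 1.647]
contact_force: [0.3, 0.2, -0.3]
grip_width: 50.3
finger_force: 0.0
```

Request:
send_rows:
  offset:
    - [0.07, 0, -0.4]
    - [0.17, 0, -0.95]
    - [0.17, 0, -0.95]
    - [0.17, 0, -0.95]
  delta_rot:
    - [0, 0, 0]
    - [0, 0, 0]
    - [0, -0.028, 0]
    - [0, -0.028, 0]

```text
time: 21.35
tool_pos: [572.6, 150.1, 159.0]
tcp_rot: [3.139, -0.0, 1.651]
contact_force: [-0.4, -0.1, -0.9]
grip_width: 50.4
finger_force: 0.0
```

Request:
send_rows:
  offset:
    - [-0.984, -0.187, -0.072]
    - [-0.984, -0.187, -0.072]
  delta_rot:
    - [0, 0, 0]
    - [0, 0, 0]
  grip: 0.9

```text
time: 21.6
tool_pos: [558.0, 27.5, 165.0]
tcp_rot: [-3.139, -0.003, 1.649]
contact_force: [1.6, -1.0, -0.6]
grip_width: 65.7
finger_force: 0.0
```

Request:
send_rows:
  offset:
    - [-0.984, -0.187, -0.072]
    - [-0.984, -0.187, -0.072]
  delta_rot:
    - [0, 0, 0]
    - [0, 0, 0]

```text
time: 21.85
tool_pos: [544.5, -93.0, 173.9]
tcp_rot: [-3.14, -0.004, 1.647]
contact_force: [1.1, -0.6, -0.4]
grip_width: 81.7
finger_force: 0.0
```

Request:
send_rows:
  offset:
    - [-0.984, -0.187, -0.072]
    - [-0.984, -0.187, -0.072]
  delta_rot:
    - [0, 0, 0]
    - [0, 0, 0]

```text
time: 22.1
tool_pos: [531.1, -212.5, 182.5]
tcp_rot: [-3.141, -0.004, 1.646]
contact_force: [0.9, -0.5, -0.7]
grip_width: 82.3
finger_force: 0.0
```

Request:
send_rows:
  offset:
    - [-0.984, -0.187, -0.072]
    - [-0.984, -0.187, -0.072]
  delta_rot:
    - [0, 0, 0]
    - [0, 0, 0]

```text
time: 22.35
tool_pos: [517.7, -332.0, 191.0]
tcp_rot: [3.141, -0.004, 1.647]
contact_force: [1.0, -0.1, -0.2]
grip_width: 83.0
finger_force: 0.0
```

Request:
send_rows:
  offset:
    - [-0.984, -0.187, -0.072]
    - [-0.984, -0.187, -0.072]
    - [-0.984, -0.187, -0.072]
    - [-0.984, -0.187, -0.072]
  delta_rot:
    - [0, 0, 0]
    - [0, 0, 0]
    - [0, 0, 0]
    - [0, 0, 0]

```text
time: 22.85
tool_pos: [504.8, -449.0, 199.3]
tcp_rot: [-3.141, -0.004, 1.646]
contact_force: [-1.3, 0.8, 0.0]
grip_width: 82.9
finger_force: 0.0
```

Run:
```python
from h import *
plan([506,-450,200]); save("w4","wrist")
for q in finder.silhouettes("plate","wrist"):
    r=cv2.minAreaRect(np.argwhere(q["region"])[:,::-1].astype(np.float32)); b=cv2.boxPoints(r)
    B=np.array([at_z(p,"wrist",12)[:2] for p in b]); print(round(q["confidence"],2),np.round(q["box"]),B.round(1).tolist(),B.mean(0).round(1))
for d in finder.pinpoint("plate","wrist"): print(round(d["confidence"],2),np.round(d["uv"]),at_z(d["uv"],"wrist",0).round(0)[:2])
save("top3","top"); reds("top")
```

```text
t 22.85 at [ 504.8 -449.   199.3] rot [-3.1414 -0.0038  1.6463] w 82.9
[506, -450, 200] -> [-0.009  0.01  -0.006]
0.83 [364. 257. 412. 334.] [[551.9, -531.6], [601.5, -524.9], [621.0, -619.9], [567.4, -626.9]] [ 585.4 -575.8]
0.69 [291.  68. 371. 175.] [[463.0, -364.6], [509.8, -342.4], [550.9, -420.6], [501.9, -445.2]] [ 506.4 -393.2]
0.68 [424. 149. 517. 206.] [[601.3, -411.9], [692.3, -401.9], [705.5, -456.0], [610.6, -465.5]] [ 652.4 -433.8]
0.67 [332. 123.] [ 510. -395.]
0.62 [467. 177.] [ 653. -437.]
red top [196.3  63.4] 236 [898.9 335.4  46. ]
red top [274.8 144.7] 96 [646.4  85.   46. ]
red top [276.7 166. ] 103 [580.3  78.1  46. ]
red top [254.2 167.8] 98 [573.7 147.7  46. ]
```

View pics/w4.png

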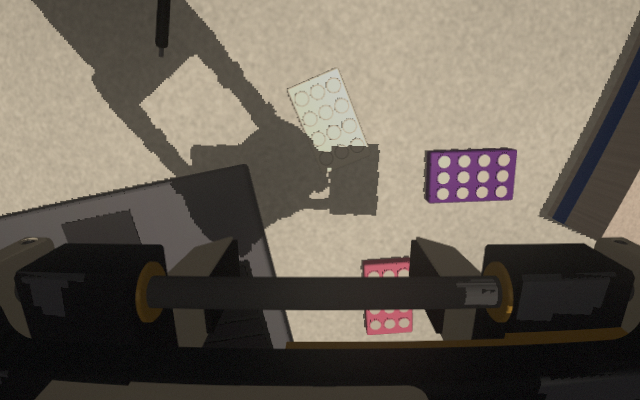

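The clean white plate shows at pixels 288–368, 68–160 with empty dips, centre about (506,-393) and long axis -63°. The purple and pink plates are away from it. The laptop edge is near the left finger, so I use a narrower opening.

Request:
send_rows:
  offset:
    - [0.235, 0.024, 0.4]
    - [0.468, 0.048, 0.8]
    - [0.468, 0.048, 0.8]
    - [0.468, 0.048, 0.8]
    - [0.468, 0.048, 0.8]
  delta_rot:
    - [0, 0, -0.03]
    - [0, 0, -0.0625]
    - [0, 0, -0.0625]
    - [0, 0, -0.0625]
    - [0, 0, -0.0625]
  grip: 0.72

```text
time: 23.72
tool_pos: [508.0, -394.6, 107.2]
tcp_rot: [3.14, 0.004, 2.038]
contact_force: [0.1, 0.4, -0.0]
grip_width: 66.0
finger_force: 0.0
```

Run:
```python
from h import *
plan([506.3,-392.5,103],[506.3,-392.5,3])
im=optics.capture("top")
for d in finder.pinpoint("plate","top"): print(round(d["confidence"],2),np.round(d["uv"]),at_z(d["uv"],"top",0).round(0)[:2])
```

```text
t 23.73 at [ 508.  -394.6  107.2] rot [3.1403 0.0044 2.0378] w 66.0
[506.3, -392.5, 103] -> [ 0.023 -0.005  0.035]
[506.3, -392.5, 3] -> [ 0.004 -0.001  0.833]
0.74 [438. 145.] [ 658. -428.]
0.74 [165. 237.] [354. 434.]
0.7 [483. 171.] [ 577. -572.]
0.68 [424. 196.] [ 496. -384.]
0.3 [201. 176.] [551. 325.]
0.2 [278. 167.] [581.  79.]
```

Request:
send_rows:
  offset:
    - [0.01, -0.005, 0.4]
    - [0.01, -0.005, 0.7]
    - [0.01, -0.005, 0.83]
    - [0.01, -0.005, 0.83]
    - [0.01, -0.005, 0.83]
  delta_rot:
    - [0, 0, 0]
    - [0, 0, 0]
    - [0, 0, 0]
    - [0, 0, 0]
    - [0, 0, 0]

```text
time: 24.45
tool_pos: [506.8, -393.2, 7.1]
tcp_rot: [3.141, 0.003, 2.039]
contact_force: [0.3, -1.0, 0.9]
grip_width: 66.2
finger_force: 0.0
```

Request:
send_rows:
  offset:
    - [0, 0, 0]
    - [0, 0, 0]
    - [0, 0, 0]
    - [0, 0, 0]
  delta_rot:
    - [0, 0, 0]
    - [0, 0, 0]
    - [0, 0, 0]
    - [0, 0, 0]
  grip: 0

```text
time: 24.95
tool_pos: [506.3, -392.7, 6.4]
tcp_rot: [3.141, 0.002, 2.04]
contact_force: [-1.4, -0.6, 6.3]
grip_width: 51.1
finger_force: 30.0
```

Request:
send_rows:
  offset:
    - [0, 0, -0.5]
    - [0, 0, -0.95]
    - [0, 0, -0.95]
    - [0, 0, -0.95]
  delta_rot:
    - [0, 0, 0]
    - [0, 0, 0]
    - [0, 0, 0]
    - [0, 0, 0]

```text
time: 25.45
tool_pos: [505.3, -391.6, 118.2]
tcp_rot: [-3.141, -0.002, 2.04]
contact_force: [0.0, -0.6, -2.4]
grip_width: 51.3
finger_force: 30.0
```

Run:
```python
from h import *
print(get_obs()["finger_force"])
# bed refine from top3: compare foam/bed edges along case axes
im=cv2.imread("pics/top3.png").astype(float).mean(2)
def prof(pts): 
    m=np.array([proj(p,"top") for p in pts],np.float32); return cv2.remap(im.astype(np.float32),m[:,:1],m[:,1:],cv2.INTER_LINEAR)[:,0]
t=np.arange(20,142,.5)
for off in [-42,-40,40,42]:
    v=cv2.GaussianBlur(prof([case(off,y,33) for y in t])[:,None],(1,9),0)[:,0]; g=np.gradient(v); print("y edges at x",off,t[g.argmin()],t[g.argmax()])
t=np.arange(-60,60,.5)
for yy in [70,80,90]:
    v=cv2.GaussianBlur(prof([case(x,yy,33) for x in t])[:,None],(1,9),0)[:,0]; g=np.gradient(v); print("x edges at y",yy,t[g.argmin()],t[g.argmax()])
t=np.arange(-100,0,.5)
plan([506,-393,117])
im=optics.capture("wrist"); cv2.imwrite("pics/w5.png",im[150:400,150:500,::-1])
```

```text
29.99929279088974
y edges at x -42 52.0 108.5
y edges at x -40 52.0 109.0
y edges at x 40 52.5 111.0
y edges at x 42 52.0 111.0
x edges at y 70 -45.0 49.0
x edges at y 80 -44.0 50.0
x edges at y 90 -43.5 50.5
t 25.45 at [ 505.3 -391.6  118.2] rot [-3.1410e+00 -1.8000e-03  2.0396e+00] w 51.3
[506, -393, 117] -> [-0.013 -0.001  0.01 ]
```

View pics/w5.png

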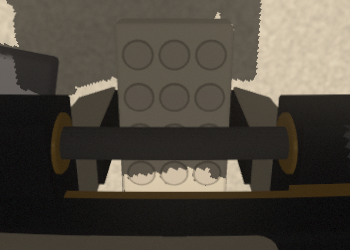

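The plate is held square between the fingers, far edge at crop row about 20 and sides at 117 and 232. I'll check how well it is centred in the grip.

Run:
```python
from h import *
s=get_obs(); M=R.from_euler("xyz",s["tcp_rot"]).as_matrix(); p=s["tool_pos"]
for uv in [(268,170),(325,170),(382,170),(325,174)]:
    print(uv,(M.T@(at_z(uv,"wrist",p[2]+7.6)-p)).round(1))
im=cv2.imread("pics/w5.png").astype(int).mean(2); print(im[12:32,100:220:30].T.round())
b=case(1,81,0); print(b); plan(b[:2]+[130],b[:2]+[35])
```

```text
(268, 170) [ 44.4 -23.7  -7.4]
(325, 170) [44.4  0.6 -7.5]
(382, 170) [44.4 24.9 -7.5]
(325, 174) [42.7  0.6 -7.5]
[[89. 86. 87. 86. 87. 89. 87. 87. 89. 89. 85. 85. 83. 83. 83. 84. 85. 84.
  84. 81.]
 [88. 86. 86. 86. 87. 85. 80. 74. 74. 74. 76. 80. 82. 86. 85. 85. 87. 86.
  86. 86.]
 [84. 83. 83. 84. 83. 83. 79. 76. 74. 75. 77. 80. 84. 86. 86. 85. 87. 87.
  86. 86.]
 [84. 83. 84. 85. 85. 84. 79. 76. 76. 76. 78. 79. 84. 84. 87. 87. 87. 88.
  86. 87.]]
[466.5, 100.9, 0]
t 25.5 at [ 505.  -391.3  117.4] rot [-3.1404 -0.0034  2.0396] w 51.5
[466.5, 100.9, 130] -> [ 3.804  1.567 -0.094]
[466.5, 100.9, 35] -> [-0.003  0.001  0.792]
```

Request:
send_rows:
  offset:
    - [0, 0, -0.1]
    - [0, 0, -0.1]
    - [0, 0, -0.1]
    - [0, 0, -0.1]
  delta_rot:
    - [0, 0, 0.02]
    - [0, 0, 0.045]
    - [0, 0, 0.06]
    - [0, 0, 0.06]

```text
time: 26.0
tool_pos: [505.2, -391.5, 129.2]
tcp_rot: [-3.139, -0.003, 1.663]
contact_force: [0.3, 0.9, -2.4]
grip_width: 51.2
finger_force: 30.0
```

Request:
send_rows:
  offset:
    - [0.82, 0.011, 0]
    - [0.82, 0.011, 0]
    - [0.82, 0.011, 0]
  delta_rot:
    - [0, 0, 0]
    - [0, 0, 0]
    - [0, 0, 0]

```text
time: 26.38
tool_pos: [497.6, -291.3, 130.4]
tcp_rot: [-3.14, -0.002, 1.667]
contact_force: [0.1, 0.1, -1.5]
grip_width: 51.2
finger_force: 30.0
```

Request:
send_rows:
  offset:
    - [0.82, 0.011, 0]
    - [0.82, 0.011, 0]
    - [0.82, 0.011, 0]
  delta_rot:
    - [0, 0, 0]
    - [0, 0, 0]
    - [0, 0, 0]

```text
time: 26.75
tool_pos: [490.2, -194.4, 130.8]
tcp_rot: [-3.14, -0.001, 1.667]
contact_force: [-0.4, 0.1, -0.5]
grip_width: 51.4
finger_force: 30.0
```

Request:
send_rows:
  offset:
    - [0.82, 0.011, 0]
    - [0.82, 0.011, 0]
    - [0.82, 0.011, 0]
  delta_rot:
    - [0, 0, 0]
    - [0, 0, 0]
    - [0, 0, 0]

```text
time: 27.12
tool_pos: [482.9, -97.2, 131.0]
tcp_rot: [-3.141, -0.0, 1.666]
contact_force: [0.2, -1.0, -1.0]
grip_width: 51.6
finger_force: 30.0
```

Request:
send_rows:
  offset:
    - [0.82, 0.011, 0]
    - [0.82, 0.011, 0]
    - [0.82, 0.011, 0]
  delta_rot:
    - [0, 0, 0]
    - [0, 0, 0]
    - [0, 0, 0]

```text
time: 27.5
tool_pos: [475.8, 0.4, 131.2]
tcp_rot: [3.141, 0.0, 1.665]
contact_force: [-0.1, -0.2, -1.9]
grip_width: 51.3
finger_force: 30.0
```

Request:
send_rows:
  offset:
    - [0.5, 0.011, 0]
    - [0.82, 0.011, 0]
    - [0.82, 0.011, 0]
    - [0.82, 0.011, 0]
    - [0.82, 0.011, 0]
  delta_rot:
    - [0, 0, 0]
    - [0, 0, 0]
    - [0, 0, 0]
    - [0, 0, 0]
    - [0, 0, 0]

```text
time: 28.12
tool_pos: [468.0, 96.8, 131.2]
tcp_rot: [3.141, 0.0, 1.661]
contact_force: [-0.1, -0.3, -2.7]
grip_width: 51.8
finger_force: 30.0
```

Run:
```python
from h import *
print(get_obs()["finger_force"])
b=case(1,81,0); plan(b[:2]+[130],b[:2]+[36])
im=optics.capture("wrist").copy()
for x,y in [(-47,52),(47,52),(-47,110),(47,110),(33,19),(33,143),(-33,19)]:
    u=proj(case(x+1,y,35),"wrist"); cv2.circle(im,tuple(int(round(t)) for t in u),2,(255,255,0),-1)
cv2.imwrite("pics/w6.png",cv2.resize(im[60:400,100:560,::-1],None,fx=1.5,fy=1.5))
```

```text
29.999170303344727
t 28.12 at [468.   96.8 131.2] rot [3.1415e+00 5.0000e-04 1.6607e+00] w 51.8
[466.5, 100.9, 130] -> [ 0.036 -0.01   0.01 ]
[466.5, 100.9, 36] -> [ 0.    -0.     0.783]
```

View pics/w6.png

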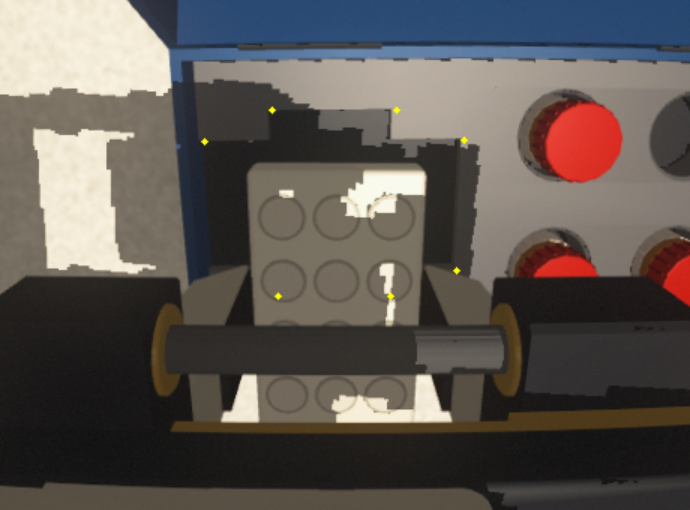

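The held plate sits over the bed. The bed's edges (272–390 across at row 110, and 205–461 along row 140) match the projected marks within about 2 mm. Going down in two stages.

Request:
send_rows:
  offset:
    - [0.033, -0.014, 0.3]
    - [0.033, -0.014, 0.55]
    - [0.033, -0.014, 0.55]
    - [0.033, -0.014, 0.55]
    - [0.033, -0.014, 0.55]
  delta_rot:
    - [0, 0, 0]
    - [0, 0, 0]
    - [0, 0, 0]
    - [0, 0, 0]
    - [0, 0, 0]

```text
time: 28.8
tool_pos: [466.4, 102.0, 66.5]
tcp_rot: [3.139, 0.0, 1.662]
contact_force: [-0.3, 0.5, -1.7]
grip_width: 51.7
finger_force: 30.0
```

Run:
```python
from h import *
b=case(1,81.5,0); plan(b[:2]+[65],b[:2]+[35])
```

```text
t 28.8 at [466.4 102.   66.5] rot [3.1390e+00 2.0000e-04 1.6624e+00] w 51.7
[466.0, 100.9, 65] -> [-0.009 -0.004  0.013]
[466.0, 100.9, 35] -> [ 0.    -0.001  0.25 ]
```

Request:
send_rows:
  offset:
    - [-0.009, -0.004, 0.1]
    - [-0.009, -0.004, 0.18]
    - [-0.009, -0.004, 0.23]
    - [-0.009, -0.004, 0.255]
    - [-0.009, -0.004, 0.255]
    - [-0.009, -0.004, 0.255]
  delta_rot:
    - [0, 0, 0]
    - [0, 0, 0]
    - [0, 0, 0]
    - [0, 0, 0]
    - [0, 0, 0]
    - [0, 0, 0]

```text
time: 29.55
tool_pos: [465.1, 101.0, 34.7]
tcp_rot: [3.141, 0.0, 1.663]
contact_force: [-0.4, 0.5, -2.0]
grip_width: 51.7
finger_force: 30.0
```

Run:
```python
from h import *
s=get_obs(); print(s["contact_force"],s["moment"]); plan(case(1,81.5,35))
```

```text
[-0.4386695   0.51129808 -1.96626782] [-0.015728   -0.11519284 -0.01135869]
t 29.55 at [465.1 101.   34.7] rot [3.1414e+00 1.0000e-04 1.6626e+00] w 51.7
[466.0, 100.9, 35] -> [-0.002  0.007 -0.003]
```

Request:
send_rows:
  offset:
    - [0, 0.004, 0.01]
    - [0, 0.004, 0.02]
    - [0, 0.004, 0.025]
    - [0, 0.004, 0.025]
  delta_rot:
    - [0, 0, 0]
    - [0, 0, 0]
    - [0, 0, 0]
    - [0, 0, 0]

```text
time: 30.05
tool_pos: [465.3, 101.1, 34.2]
tcp_rot: [3.141, 0.0, 1.663]
contact_force: [-9.6, -0.9, 29.7]
grip_width: 51.8
finger_force: 30.0
```

Request:
send_rows:
  offset:
    - [0, 0, -0.02]
    - [0, 0, -0.02]
    - [0, 0, -0.02]
  delta_rot:
    - [0, 0, 0]
    - [0, 0, 0]
    - [0, 0, 0]
  grip: 0.65

```text
time: 30.42
tool_pos: [465.5, 101.0, 33.9]
tcp_rot: [-3.141, 0.0, 1.663]
contact_force: [-0.6, 0.3, -0.2]
grip_width: 59.6
finger_force: 0.0
```

Request:
send_rows:
  offset:
    - [0, 0, -0.4]
    - [0, 0, -0.95]
    - [0, 0, -0.95]
  delta_rot:
    - [0, 0, 0]
    - [0, 0, 0]
    - [0, 0, 0]

```text
time: 30.8
tool_pos: [468.1, 101.3, 151.9]
tcp_rot: [3.133, 0.0, 1.663]
contact_force: [0.2, -0.6, 0.3]
grip_width: 59.7
finger_force: 0.0
```

Request:
send_rows:
  offset:
    - [-0.5, 0.5, -0.8]
    - [-0.5, 0.5, -0.8]
    - [-0.5, 0.5, -0.8]
    - [-0.5, 0.5, -0.8]
  delta_rot:
    - [0, 0, 0]
    - [0, 0, 0]
    - [0, 0, 0]
    - [0, 0, 0]
  grip: 0

```text
time: 31.3
tool_pos: [529.8, 46.9, 242.3]
tcp_rot: [-3.138, -0.001, 1.662]
contact_force: [-0.5, -0.1, -0.8]
grip_width: 24.3
finger_force: 0.0
```

Run:
```python
from h import *
save("w7","wrist",(100,60,560,300),1.7); reds("wrist",100); reds("top"); plan(case(140,30,240))
```

```text
red wrist [381.5  78.2] 1241 [573.8 146.8  46. ]
red wrist [377.8 153.1] 1100 [579.4  75.7  46. ]
red wrist [445.6 152.4] 1145 [647.   83.2  46. ]
red top [196.4  63.6] 238 [898.3 335.3  46. ]
t 31.45 at [529.3  47.5 242.3] rot [-3.1379e+00 -6.0000e-04  1.6634e+00] w 12.5
[504.7, 244.0, 240] -> [ 1.65  -0.053  0.02 ]
```

View pics/w7.png

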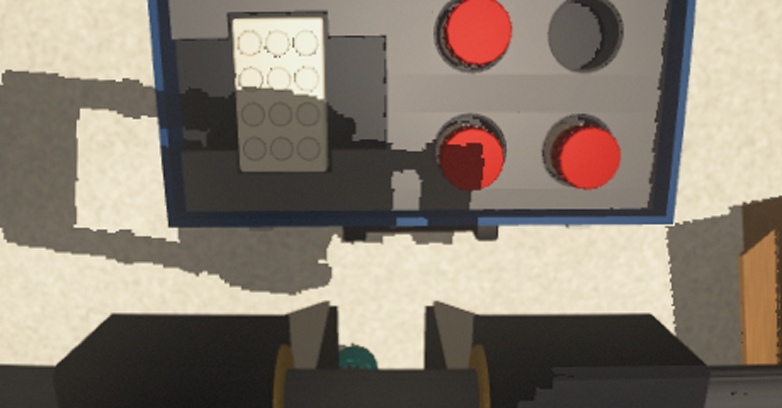

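The plate lies squarely in its bed (crop 232–327, 15–170), and all three jars stand in wells. Next I turn the gripper a quarter turn so its body clears the latches, and go over behind the lid.

Request:
send_rows:
  offset:
    - [0, 0, -0.15]
    - [0, 0, -0.15]
    - [0, 0, -0.15]
    - [0, 0, -0.15]
    - [0, 0, -0.15]
  delta_rot:
    - [0, 0, 0.125]
    - [0, 0, 0.125]
    - [0, 0, 0.125]
    - [0, 0, 0.125]
    - [0, 0, 0.125]

```text
time: 32.08
tool_pos: [530.0, 47.4, 261.2]
tcp_rot: [-3.14, 0.001, 0.878]
contact_force: [0.5, 0.6, 0.2]
grip_width: 0.7
finger_force: 0.0
```

Request:
send_rows:
  offset:
    - [0, 0, 0]
    - [0, 0, 0]
    - [0, 0, 0]
    - [0, 0, 0]
    - [0, 0, 0]
    - [0, 0, 0]
  delta_rot:
    - [0, 0, 0.125]
    - [0, 0, 0.125]
    - [0, 0, 0.125]
    - [0, 0, 0.125]
    - [0, 0, 0.125]
    - [0, 0, 0.125]

```text
time: 32.83
tool_pos: [530.5, 47.0, 261.9]
tcp_rot: [-3.142, 0.0, 0.096]
contact_force: [-0.5, -0.2, 0.8]
grip_width: 0.7
finger_force: 0.0
```

Run:
```python
from h import *
plan(case(215,0,260),case(215,0,160))
for c in ["top","wrist"]:
    optics.capture(c)
    for n in ["lid_edge","latch_a_tip","latch_b_tip"]:
        print(c,n,[(np.round(d["uv"],1).tolist(),round(d["confidence"],2)) for d in finder.pinpoint(n,c)])
    for phi in [1.8,1.9,2.0,2.1]:
        x=75-150*np.cos(phi)+30*np.sin(phi); z=55+150*np.sin(phi)+30*np.cos(phi); print(phi,round(x),round(z),proj(case(x,0,z),c).round(1))
print(get_obs()["joint_positions"].round(2))
```

```text
t 32.83 at [530.5  47.  261.9] rot [-3.1415e+00  5.0000e-04  9.6100e-02] w 0.7
[527.7, 321.4, 260] -> [ 0.196 -2.278  0.015]
[527.7, 321.4, 160] -> [0.    0.    0.833]
top lid_edge [([202.2, 176.3], 0.96)]
top latch_a_tip [([275.2, 146.8], 0.62), ([207.6, 212.6], 0.56)]
top latch_b_tip [([163.8, 232.7], 0.62), ([196.7, 142.3], 0.56)]
1.8 138 194 [211.7 176.6]
1.9 152 187 [207.4 177.1]
2.0 165 179 [203.6 177.7]
2.1 177 169 [200.3 178.3]
wrist lid_edge [([22.8, 184.2], 0.68)]
wrist latch_a_tip []
wrist latch_b_tip []
1.8 138 194 [ 36.5 183.2]
1.9 152 187 [ 26.9 181. ]
2.0 165 179 [ 20.3 178.7]
2.1 177 169 [ 16.4 176.2]
[-0.06  0.33  1.44 -0.    1.37  1.42]
```

Request:
send_rows:
  offset:
    - [0.065, -0.77, 0]
    - [0.065, -0.77, 0]
  delta_rot:
    - [0, 0, 0]
    - [0, 0, 0]

```text
time: 33.48
tool_pos: [529.8, 141.4, 262.1]
tcp_rot: [-3.141, -0.0, 0.093]
contact_force: [0.4, -1.2, 0.9]
grip_width: 0.6
finger_force: 0.0
```

Request:
send_rows:
  offset:
    - [0.065, -0.77, 0]
    - [0.065, -0.77, 0]
  delta_rot:
    - [0, 0, 0]
    - [0, 0, 0]

```text
time: 33.72
tool_pos: [528.9, 234.9, 262.0]
tcp_rot: [-3.141, -0.0, 0.094]
contact_force: [0.9, -0.7, 0.1]
grip_width: 0.6
finger_force: 0.0
```

Request:
send_rows:
  offset:
    - [0.065, -0.77, 0]
    - [0.065, -0.77, 0]
    - [0.065, -0.77, 0]
    - [0.065, -0.77, 0]
  delta_rot:
    - [0, 0, 0]
    - [0, 0, 0]
    - [0, 0, 0]
    - [0, 0, 0]

```text
time: 34.22
tool_pos: [528.6, 324.3, 261.9]
tcp_rot: [3.141, 0.0, 0.092]
contact_force: [-0.5, -1.4, -0.9]
grip_width: 0.0
finger_force: 0.0
```

Request:
send_rows:
  offset:
    - [0, 0, 0.4]
    - [0, 0, 0.8]
    - [0, 0, 0.8]
    - [0, 0, 0.8]
    - [0, 0, 0.8]
  delta_rot:
    - [0, 0, 0]
    - [0, 0, 0]
    - [0, 0, 0]
    - [0, 0, 0]
    - [0, 0, 0]

```text
time: 34.85
tool_pos: [529.9, 325.2, 168.8]
tcp_rot: [-3.14, -0.004, 0.091]
contact_force: [0.8, -0.1, 1.6]
grip_width: 0.4
finger_force: 0.0
```

```bash
cat >> h.py <<'E'
def loc():
    p=get_obs()["tool_pos"]; c,s=np.cos(CASE[2]),np.sin(CASE[2]); d=p[:2]-CASE[:2]
    return np.round([c*d[0]+s*d[1],-s*d[0]+c*d[1],p[2]],1)
E
python3 - <<'E'
from h import *
print(loc(),get_obs()["contact_force"])
E
```

```text
[218.6  -2.6 168.8] [ 0.79111511 -0.14980321  1.61502456]
```

Request:
send_rows:
  offset:
    - [0, 0.2, 0]
    - [0, 0.35, -0.03]
    - [0, 0.45, -0.07]
    - [0, 0.55, -0.11]
    - [0, 0.65, -0.15]
    - [0, 0.73, -0.17]
    - [0, 0.79, -0.18]
    - [0, 0.79, -0.18]
  delta_rot:
    - [0, 0, 0]
    - [0, 0, 0]
    - [0, 0, 0]
    - [0, 0, 0]
    - [0, 0, 0]
    - [0, 0, 0]
    - [0, 0, 0]
    - [0, 0, 0]

```text
time: 35.85
tool_pos: [537.3, 229.5, 187.5]
tcp_rot: [3.14, 0.001, 0.091]
contact_force: [-0.8, -0.6, -0.2]
grip_width: 0.7
finger_force: 0.0
```

Run:
```python
from h import *
print(loc(),get_obs()["contact_force"])
optics.capture("top")
print([(np.round(d["uv"],1).tolist(),round(d["confidence"],2)) for d in finder.pinpoint("lid_edge","top")])
for phi in [1.3,1.45,1.6,1.75,1.9]:
    x=75-150*np.cos(phi)+30*np.sin(phi); z=55+150*np.sin(phi)+30*np.cos(phi); print(phi,round(x),round(z),proj(case(x,0,z),"top").round(1))
```

```text
[122.6  -1.2 187.5] [-0.82047627 -0.59946375 -0.20812055]
[([219.1, 175.6], 0.7)]
1.3 64 208 [237.3 174.2]
1.45 87 208 [229.1 174.8]
1.6 109 204 [221.2 175.6]
1.75 131 197 [213.9 176.4]
1.9 152 187 [207.4 177.1]
```

Request:
send_rows:
  offset:
    - [0, 0.15, -0.03]
    - [0, 0.3, -0.04]
    - [0, 0.475, -0.015]
    - [0, 0.64, 0.025]
    - [0, 0.79, 0.1]
    - [0, 0.94, 0.19]
    - [0, 0.94, 0.19]
  delta_rot:
    - [0, 0, 0]
    - [0, 0, 0]
    - [0, 0, 0]
    - [0, 0, 0]
    - [0, 0, 0]
    - [0, 0, 0]
    - [0, 0, 0]

```text
time: 36.83
tool_pos: [547.0, 116.5, 163.4]
tcp_rot: [3.141, 0.003, 0.09]
contact_force: [-0.1, 0.1, -0.2]
grip_width: 0.5
finger_force: 0.0
```

Request:
send_rows:
  offset:
    - [0, 0.12, 0.13]
    - [0, 0.24, 0.25]
    - [0, 0.3, 0.36]
    - [0, 0.35, 0.46]
    - [0, 0.39, 0.56]
    - [0, 0.39, 0.56]
  delta_rot:
    - [0, 0, 0]
    - [0, 0, 0]
    - [0, 0, 0]
    - [0, 0, 0]
    - [0, 0, 0]
    - [0, 0, 0]

```text
time: 37.58
tool_pos: [551.0, 71.5, 96.3]
tcp_rot: [-3.141, 0.003, 0.091]
contact_force: [-1.6, -0.7, 0.5]
grip_width: 0.4
finger_force: 0.0
```

Run:
```python
from h import *
print(loc(),get_obs()["contact_force"])
save("scene4","scene",(280,60,520,260),3)
```

```text
[-35.9  -0.4  96.3] [-1.63493675 -0.6827033   0.49633982]
```

View pics/scene4.png

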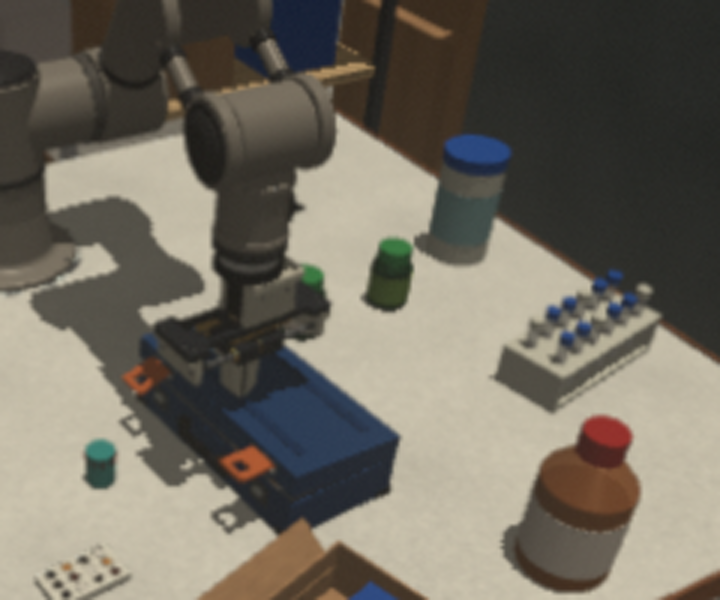

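The lid is nearly shut, with both orange latches sticking out in front (crop 147,378 and 247,463). Pressing down now.

Request:
send_rows:
  offset:
    - [0, 0.08, 0.05]
    - [0, 0.08, 0.08]
    - [0, 0.08, 0.1]
    - [0, 0.08, 0.11]
    - [0, 0.08, 0.11]
  delta_rot:
    - [0, 0, 0]
    - [0, 0, 0]
    - [0, 0, 0]
    - [0, 0, 0]
    - [0, 0, 0]

```text
time: 38.25
tool_pos: [552.9, 62.0, 85.2]
tcp_rot: [3.141, -0.001, 0.092]
contact_force: [-2.2, -1.2, 5.6]
grip_width: 0.2
finger_force: 2.9
```

Request:
send_rows:
  offset:
    - [0, 0, 0.008]
    - [0, 0, 0.016]
    - [0, 0, 0.02]
    - [0, 0, 0.02]
  delta_rot:
    - [0, 0, 0]
    - [0, 0, 0]
    - [0, 0, 0]
    - [0, 0, 0]

```text
time: 38.75
tool_pos: [552.9, 62.0, 85.0]
tcp_rot: [3.141, -0.002, 0.092]
contact_force: [-7.3, -2.4, 23.3]
grip_width: 0.6
finger_force: 11.3
```

Run:
```python
from h import *
print(loc(),get_obs()["contact_force"])
```

```text
[-45.7  -1.5  85. ] [-7.30339725 -2.41167195 23.29403952]
```

The lid stopped at 85 mm under 23 N, so it is shut. Now latch a.

Request:
send_rows:
  offset:
    - [0, 0, -0.28]
    - [0, 0, -0.28]
    - [-0.4, 0.25, -0.28]
    - [-0.83, 0.55, -0.28]
    - [-0.83, 0.55, -0.28]
    - [-0.83, 0.55, -0.28]
    - [-0.83, 0.55, -0.28]
  delta_rot:
    - [0, 0, 0]
    - [0, 0, 0]
    - [0, 0, 0]
    - [0, 0, 0]
    - [0, 0, 0]
    - [0, 0, 0]
    - [0, 0, 0]

```text
time: 39.62
tool_pos: [460.6, -12.3, 115.6]
tcp_rot: [3.141, -0.001, 0.093]
contact_force: [-0.5, 0.1, -1.6]
grip_width: 0.3
finger_force: 0.0
```

Run:
```python
from h import *
print(loc(),get_obs()["contact_force"])
for n in "ab":
    optics.capture("wrist"); print([(np.round(d["uv"]).tolist(),round(d["confidence"],2),at_z(d["uv"],"wrist",60).round()) for d in finder.pinpoint("latch_a_tip","wrist")]); break
print(proj(case(-110,98,60),"wrist"),proj(case(-110,-98,60),"wrist"))
save("scene5","scene",(300,140,440,260),5)
```

```text
[-111.2   97.2  115.6] [-0.51864903  0.08601805 -1.6333085 ]
[([337.0, 221.0], 0.83, array([462., -20.,  60.]))]
[322.27477269 222.04090177] [ 322.79675065 -133.085866  ]
```

View pics/scene5.png

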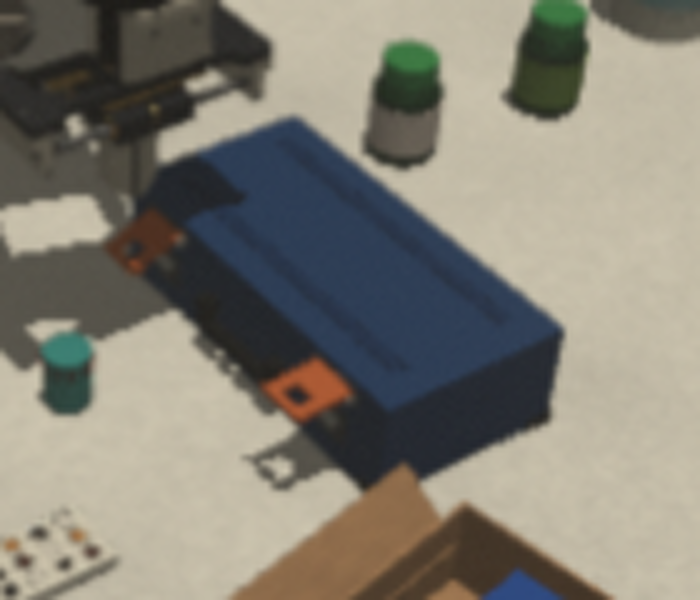

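The lid lies flat and the latches stick out at crop 145,240 and 310,388. The gripper is above latch a. Pressing it down and in.

Request:
send_rows:
  offset:
    - [0, 0, 0.2]
    - [0, 0, 0.35]
    - [0, 0, 0.45]
    - [0, 0, 0.52]
    - [0, 0, 0.58]
    - [0, 0, 0.63]
    - [0, 0, 0.66]
    - [0, 0, 0.66]
  delta_rot:
    - [0, 0, 0]
    - [0, 0, 0]
    - [0, 0, 0]
    - [0, 0, 0]
    - [0, 0, 0]
    - [0, 0, 0]
    - [0, 0, 0]
    - [0, 0, 0]

```text
time: 40.78
tool_pos: [459.6, -12.8, 36.4]
tcp_rot: [3.142, 0.0, 0.092]
contact_force: [0.7, 0.5, 0.1]
grip_width: 0.4
finger_force: 0.1
```

Run:
```python
from h import *
print(loc(),get_obs()["contact_force"])
```

```text
[-111.6   98.2   36.4] [0.6500962  0.48103251 0.14801057]
```

Request:
send_rows:
  offset:
    - [0, -0.03, 0]
    - [0, -0.05, 0]
    - [0, -0.065, 0]
    - [0, -0.08, 0]
    - [0, -0.09, 0]
    - [0, -0.09, 0]
  delta_rot:
    - [0, 0, 0]
    - [0, 0, 0]
    - [0, 0, 0]
    - [0, 0, 0]
    - [0, 0, 0]
    - [0, 0, 0]

```text
time: 41.52
tool_pos: [458.8, -3.0, 36.5]
tcp_rot: [3.14, -0.0, 0.093]
contact_force: [-0.6, -9.5, -2.0]
grip_width: 0.6
finger_force: 4.5
```

Run:
```python
from h import *
print(loc(),get_obs()["contact_force"])
```

```text
[-101.8   98.2   36.5] [-0.55733833 -9.51720434 -1.966123  ]
```

Request:
send_rows:
  offset:
    - [0, -0.012, 0]
    - [0, -0.02, 0]
    - [0, -0.02, 0]
  delta_rot:
    - [0, 0, 0]
    - [0, 0, 0]
    - [0, 0, 0]

```text
time: 41.9
tool_pos: [458.8, -2.8, 36.6]
tcp_rot: [3.137, -0.0, 0.093]
contact_force: [-0.6, -22.9, -0.7]
grip_width: 0.6
finger_force: 11.4
```

Request:
send_rows:
  offset:
    - [0, 0.2, 0]
    - [0, 0.25, -0.4]
    - [0, 0.25, -0.7]
    - [0.5, 0.12, -0.7]
    - [0.9, 0.12, -0.7]
    - [0.9, 0.12, -0.7]
  delta_rot:
    - [0, 0, 0]
    - [0, 0, 0]
    - [0, 0, 0]
    - [0, 0, 0]
    - [0, 0, 0]
    - [0, 0, 0]

```text
time: 42.65
tool_pos: [569.6, -3.3, 120.1]
tcp_rot: [-3.141, -0.002, 0.093]
contact_force: [-0.3, 0.3, -0.4]
grip_width: 0.5
finger_force: 0.0
```

Request:
send_rows:
  offset:
    - [0.4, 0, 0]
    - [0.74, 0, 0]
    - [0.74, 0, 0]
    - [0.74, 0, 0]
    - [0.74, 0, 0]
  delta_rot:
    - [0, 0, 0]
    - [0, 0, 0]
    - [0, 0, 0]
    - [0, 0, 0]
    - [0, 0, 0]

```text
time: 43.28
tool_pos: [654.4, 4.0, 120.7]
tcp_rot: [-3.141, 0.001, 0.092]
contact_force: [0.3, -0.9, -0.3]
grip_width: 0.5
finger_force: 0.0
```

Run:
```python
from h import *
print(loc(),get_obs()["contact_force"])
```

```text
[-112.6  -97.3  120.7] [ 0.31555361 -0.94815549 -0.33752308]
```

Request:
send_rows:
  offset:
    - [0, 0, 0.25]
    - [0, 0, 0.4]
    - [0, 0, 0.5]
    - [0, 0, 0.57]
    - [0, 0, 0.63]
    - [0, 0, 0.67]
    - [0, 0, 0.7]
    - [0, 0, 0.7]
  delta_rot:
    - [0, 0, 0]
    - [0, 0, 0]
    - [0, 0, 0]
    - [0, 0, 0]
    - [0, 0, 0]
    - [0, 0, 0]
    - [0, 0, 0]
    - [0, 0, 0]

```text
time: 44.28
tool_pos: [655.7, 3.9, 36.3]
tcp_rot: [3.141, 0.0, 0.092]
contact_force: [0.2, -0.4, 0.2]
grip_width: 0.6
finger_force: 0.0
```

Request:
send_rows:
  offset:
    - [0, -0.03, 0]
    - [0, -0.05, 0]
    - [0, -0.065, 0]
    - [0, -0.08, 0]
    - [0, -0.09, 0]
    - [0, -0.1, 0]
    - [0, -0.1, 0]
  delta_rot:
    - [0, 0, 0]
    - [0, 0, 0]
    - [0, 0, 0]
    - [0, 0, 0]
    - [0, 0, 0]
    - [0, 0, 0]
    - [0, 0, 0]

```text
time: 45.15
tool_pos: [654.6, 16.2, 36.5]
tcp_rot: [-3.142, 0.0, 0.092]
contact_force: [-0.5, -0.9, -0.7]
grip_width: 0.4
finger_force: 0.6
```

Run:
```python
from h import *
print(loc(),get_obs()["contact_force"])
```

```text
[-100.5  -98.5   36.5] [-0.48917008 -0.91914653 -0.73933185]
```

Request:
send_rows:
  offset:
    - [0, -0.01, 0]
    - [0, -0.02, 0]
    - [0, -0.03, 0]
    - [0, -0.03, 0]
  delta_rot:
    - [0, 0, 0]
    - [0, 0, 0]
    - [0, 0, 0]
    - [0, 0, 0]

```text
time: 45.65
tool_pos: [654.6, 16.4, 36.5]
tcp_rot: [3.137, -0.0, 0.091]
contact_force: [0.5, -13.4, -1.9]
grip_width: 0.5
finger_force: 6.6
```

Run:
```python
from h import *
print(loc(),get_obs()["contact_force"])
```

```text
[-100.3  -98.6   36.5] [  0.54634111 -13.36221601  -1.88690992]
```

Request:
send_rows:
  offset:
    - [0, 0.2, 0]
    - [0, 0.3, -0.4]
    - [0, 0.4, -0.9]
    - [-0.3, 0.9, -0.95]
    - [-0.6, 0.95, -0.95]
    - [-0.6, 0.95, -0.95]
  delta_rot:
    - [0, 0, 0]
    - [0, 0, 0]
    - [0, 0, 0]
    - [0, 0, 0]
    - [0, 0, 0]
    - [0, 0, 0]

```text
time: 46.4
tool_pos: [591.0, -102.2, 151.0]
tcp_rot: [-3.141, 0.001, 0.089]
contact_force: [-0.1, 0.3, -0.3]
grip_width: 0.6
finger_force: 0.0
```

Request:
send_rows:
  offset:
    - [-0.4, 0.5, -0.5]
    - [-0.9, 0.5, -0.7]
    - [-0.9, 0.5, -0.7]
    - [-0.9, 0.5, -0.7]
  delta_rot:
    - [0, 0, 0]
    - [0, 0, 0]
    - [0, 0, 0]
    - [0, 0, 0]

```text
time: 46.9
tool_pos: [491.5, -170.9, 236.3]
tcp_rot: [3.14, -0.004, 0.09]
contact_force: [0.4, 0.1, -0.5]
grip_width: 0.5
finger_force: 0.0
```

Run:
```python
from h import *
save("scene6","scene",(290,140,440,260),5); print(loc(),get_obs()["time"]); reds("top")
for n in ["latch_a_tip","latch_a_pin","lid_edge"]:
    print(n,[(np.round(d["uv"]).tolist(),round(d["confidence"],2)) for d in finder.pinpoint(n,"scene")])
for y in (98,-98): print(proj(case(-84.5,y,26),"scene"),proj(case(-78,y,70),"scene"))
print(proj(case(-75,0,85),"scene"))
```

```text
[-271.5   80.5  235.2] 46.95
red top [196.3  63.4] 236 [898.9 335.5  46. ]
latch_a_tip [([330.0, 196.0], 0.64)]
latch_a_pin [([332.0, 185.0], 0.63)]
lid_edge [([351.0, 197.0], 0.75)]
[330.72786974 196.00856722] [332.44988325 185.94307147]
[362.75308485 227.58595604] [365.32266739 217.11756402]
[348.97575646 197.05037307]
```

View pics/scene6.png

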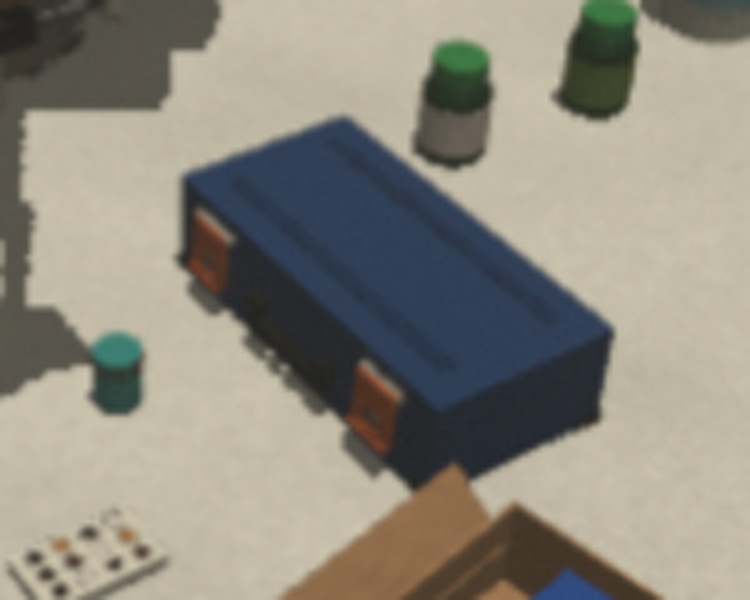

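The lid is shut, and both latches hang down over their catches (crop 210,250 and 375,405). The green tubs, used plate and turquoise jar are where they were.

```bash
python3 -c "
from plant import ticket; print(ticket.close_job())"
```

```text
the job is handed in; nothing more can be done
None
```

The test kit is packed and handed in: all three red-capped jars are down in foam wells, the clean spot plate is flat in its bed, and the lid is shut with both orange latches down; the hand-in returned no verdict.

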